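# Moisture reading on a tilted relief panel

### The job

Take the orange moisture meter out of its cradle and take a reading at the red crayon cross on the tilted relief panel: bring the meter in square to the panel's face, with its two pins in line with the longer red stroke (the grain) and one on either side of the cross, set them down right there without dragging them over the carving, and press lightly until both sprung pins are about half-way in, never hard against their stops. Do not shift the panel or its stand, and leave the other things on the bench where they are. Finish while still holding the meter there, steady, with both pins pressed in.

Things in the scene. Friction and masses are not known exactly. Their poses are not given: they have to be found in the camera images.
- meter: Orange moisture meter, 0.2 kg, upright in its cradle, pins down. Origin: midway between the tips of its unpressed pins; z up the body, y along the line of pins, -x out of the screen. Pins z 0-12 mm, 6 mm thick, round-tipped, at y = +15 and -15 mm; black nose z 12-34 (23 in x, 44 in y); body z 34-156 (28 in x, 56 in y); screen z 68-100; black grip z 110-154: take it across 28 or 56 mm.
- pin_a (a joint): How far the sprung pin at meter y = +15 mm is pushed in along the meter's z: 0 m free, 0.008 m at its stop. Force about 1 N to start it, 2.5 N half-way (4 mm), 3.9 N at the stop (350 N/m).
- pin_b (a joint): The same for the sprung pin at meter y = -15 mm.
- tips (a point): Midway between the tips of the meter's unpressed pins (the meter's origin and axes). Fixed to the meter, it does not go in with the pins.
- cradle: Grey charging cradle fixed to the bench: base 75 x 100 x 6 mm, open-topped pocket 40 x 68 mm outside, 74 mm high. Origin: centre of its underside, z up, x and y as those of the meter in it. The meter's origin is 10 mm above the bench there and its top 166 mm; 92 mm of it stand proud of the pocket, with 2 mm play all round. Draw it straight up 75 mm or more to bring it clear.
- panel: Pale wood relief panel, 156 (x) x 200 (y, the grain) x 32 mm, on the stand's turntable; its face slopes down towards the stand's -x side by 8 to 27 degrees and is turned in its plane by up to 30. Origin: centre of its underside; z out of its face. Round the face a rim 12 wide, 8 high; a lotus rosette 72 across, 11 high, at y = -43 mm. The stand is stiff: a light push does not move it.
- mark (a point): Centre of the red crayon cross on the panel's face, at panel x 0, y +43, z 32 mm. z: outward normal of the face; y: along the longer red stroke (60 mm, along the grain); x: along the shorter one (22 mm). The face is flat 45 mm either way along y and 65 mm along x.
- stand: Green cast carving stand fixed to the bench, base 210 x 200 x 13 mm, two cheeks holding the tilting turntable at 80 mm height; the panel on it has the middle of its face about 0.14 m up. Origin: centre of its underside; the panel slopes down to its -x side.
- mallet: Round wooden carver's mallet standing on its head, 86 mm across, handle up, 236 mm high. Leave it. Origin: centre of its underside.
- gouge_a: Gouge lying on the bench, 250 mm long along its x, 24 mm thick. Leave it. Origin: under the ferrule.
- gouge_b: Second gouge, the same size. Leave it.
- wax_tin: Green tin of wax, 76 mm across, 60 mm high. Leave it. Origin: centre of its underside.
- offcut: Offcut of pale wood with bark on one side, 85 x 45 x 30 mm. Leave it. Origin: centre of its underside.
- pen: Crayon marker with a red cap lying on the bench, 130 mm long along its x, 16 mm thick. Leave it. Origin: middle of its underside.
- roughout: Small roughed-out wooden figure, 66 mm across, 135 mm high, easily tipped. Leave it. Origin: centre of its underside.
There are look-alikes about, which are no part of the job. There is more than one size of the meter; the one meant has the size given above.

How it is judged:
By the outcome, as a careful person would: the job done as asked, in the order asked, and still so for the second after the job is handed in, while the arm keeps its last pose, push and grip.
It also fails if it takes over 40 s, if anything falls off the work surface, if the arm or the gripper's body presses on something with over 40 N, if the wrist force passes 120 N, or if a joint passes its speed limit or range.

### The arm

A 6-joint arm with a two-finger parallel gripper is mounted at the origin on the work surface. World frame = base frame: x ahead of the robot, y to its left, z up, the work surface at z = 0. Lengths are in m, angles in rad, forces in N, time in s.
With the tool pointing down it reaches from about 0.35 to 0.775 m from the base axis. Payload 7.3 kg.
Tool frame: the origin (TCP) lies at the very end of the fingers, on their centre line; the grasp point (between the pads) lies 19 mm behind it; x points along the fingers, y is the direction in which the jaws open and shut, and the axes are right-handed (so a half turn about x gives the same grasp; the last joint's range is limited). The gripper opens to 92 mm and grips with 3 to 60 N. Pads are 19 mm wide; open, the fingers measure 130 mm over their backs; the gripper's body (75 mm by 190 mm) begins 47 mm behind the grasp point.
Start: joints at [-1.287, 0.342, 1.524, -0, 1.275, -0.146], TCP at [0.219, -0.477, 0.227] pointing down, gripper open.
Joint ranges: [-2.53, 2.53], [-0.77, 2.02], [0.04, 2.7], [-1, 4.14], [0.28, 2.66], [-3.11, 3.11]. Speed limits (rad/s): [2.57, 2.57, 3.14, 3.14, 3.14, 3.14].

### API

Orientations are given as [roll, pitch, yaw] about the fixed x, y, z axes, in that order (R = Rz(yaw) Ry(pitch) Rx(roll)).
In Python, from cell import observe, vision, job gives the robot as it stands.
- The arm moves only by the tool send_rows, never from a script. Its argument "motion" is a list of rows, each an object with "hand": the opening, from -1 (shut) to 1 (fully open), so that 0 is half open; "slide": the shift along the tool's x, y, z in mm, a list of three; "spin": the turn about the tool's x in rad. In form: [{"hand": hand, "slide": [tx, ty, tz], "spin": spin}, ...]. A call has 1 to 8 rows; each row shifts and turns the pose as measured when the row begins, along the tool's axes as they then stand; what a row does not reach is not made up. A row lasts 1/10 s, in which the tool goes at most 50 mm and 8.59 degrees, less where a joint would pass 70% of its speed; a pose out of reach is approached as far as the arm can. A call with a gripper value outside its range is refused whole. The fingers move at their own pace and stop on an object; "grip_force" is the grip in N (left out, the last holds). Time passes only in rows, so rows that do not move let the fingers close. It gives the time, the measured TCP pose, the force and the opening at its end, in the units of the state.
- observe(): the state, without advancing time (a new reading comes with each control period).
- vision.read_camera(name): name is "scene" or "top" or "wrist"; returns a dict with "pixels" (400x640x3 uint8, blue, green, red), "range_z" (400x640 float32, m along the optical axis (not along the pixel's ray), 0 where there is no reading), "fx", "fy", "cx", "cy" (pixels), "distortion" ([k1, k2, p1, p2, k3] as OpenCV has them; the pictures are not rectified), "world_from_camera" (4x4, takes a point from camera to world coordinates); the wrist camera has in their place "T_tool_cam" (4x4, takes a point from camera to tool coordinates, whose origin is the TCP and whose axes are the tool frame's). Camera axes: x right, y down, z forward; pixel columns grow to the right and rows downward; lengths in m; the calibration is good to about 2 mm. A picture is of the moment at which its call begins: read the wrist's pose just before it.
- job.hand_in(): hands the job in, once; it reports no verdict.
Trained networks look in a picture, given as the dict that the camera call returned (one of the last four; its "shot" number tells which), for a name from the list of things; names that differ only in an ending like _2 or _b are one class to them, and where a whole thing is asked for, a point or a joint stands for the part that bears it (a point fixed in the world has none). Each returns a list of dicts, best first, with "conf" (0 to 1); they miss things now and then, are a little off and sometimes report something else, mostly with a low value. They report only what shows in the picture. A call takes as long as a camera call. They do not tell look-alikes from the thing itself.
- vision.search_frame(picture, thing): "uv" ([column, row] in pixels, amid what is visible of it).
- vision.cut_out(picture, thing): "mask" (400x640 bool, what is visible of it) and "uv" ([column, row] in pixels, amid what is visible of it).
The state is a dict: "time": time; "qpos": joint angles; "qvel": joint speeds; "joint_efforts": joint torques, N m; "tool_pos": TCP position; "tool_rot": TCP orientation; "contact_force": force on the tool from outside, world axes, zero at the start; "torque": the same for the moment, N m; "opening": finger opening in m.
Only numpy, scipy, OpenCV 4.12 (cv2) and the standard library are available. Lean on these libraries where they do the work, as an engineer would, in place of code of your own. Each camera call takes 0.05 s, during which the arm holds its last target.

## Working session

There is one attempt and no reset: what is moved stays moved. The work goes in short steps, Python scripts to look and compute and a tool call to move; the robot and the scene stay as the last step left them, time stands still between calls to the robot, and variables do not carry over. Pictures are saved under pics/ and viewed, and the job is handed in when it is done.

Besides the shell and the picture viewer there is one more tool, called after "Call:" by a JSON object that holds its "api" and its "payload", one argument or row to a line. send_rows: Moves the arm, as the interface text tells. Its arguments: {"type":"object","properties":{"motion":{"type":"array","items":{"type":"object","properties":{"hand":{"type":"number"},"slide":{"type":"array","items":{"type":"number"}},"spin":{"type":"number"}}}},"grip_force":{"type":"number"}},"required":["motion"]}

```bash
mkdir -p pics; ls; cat > h.py <<'E'
import numpy as np, cv2, pickle
from scipy.spatial.transform import Rotation as R
from cell import observe, vision, job
def Tt(s):
    T=np.eye(4);r=np.array(s['tool_rot']);T[:3,:3]=R.from_euler('xyz',r).as_matrix();T[:3,3]=s['tool_pos'];return T
def cam(n):
    s=observe();p=vision.read_camera(n)
    p['W']=np.array(p['world_from_camera']) if n!='wrist' else Tt(s)@np.array(p['T_tool_cam'])
    return p
def pts(p,uv,z=None):
    uv=np.atleast_2d(np.array(uv,float))
    K=np.array([[p['fx'],0,p['cx']],[0,p['fy'],p['cy']],[0,0,1]])
    n=cv2.undistortPoints(uv.reshape(-1,1,2),K,np.array(p['distortion'],float)).reshape(-1,2)
    if z is None: z=p['range_z'][uv[:,1].round().astype(int),uv[:,0].round().astype(int)]
    c=np.c_[n*np.array(z)[:,None],z]
    return c@p['W'][:3,:3].T+p['W'][:3,3]
def save(p,f): pickle.dump(p,open(f,'wb'))
def load(f): return pickle.load(open(f,'rb'))
E
python3 - <<'E'
from h import *
s=observe();print(s)
for n in ['scene','top','wrist']:
    p=cam(n);cv2.imwrite(f'pics/{n}0.png',p['pixels']);save(p,f'{n}0.pkl')
    for t in ['meter','cradle','panel','stand'] :
        print(n,t,[(np.round(d['uv']),round(d['conf'],2)) for d in vision.search_frame(p,t)])
    print(p['W'].round(3).tolist(),p['fx'])
E
```

```text
pics
{'time': 0.0, 'qpos': array([-1.28701389e+00,  3.42756782e-01,  1.52504483e+00,  7.77670597e-06,
        1.27539123e+00, -1.46038040e-01]), 'qvel': array([-1.85047226e-05,  4.15352697e-05,  2.63044062e-04, -3.68893883e-05,
       -1.38192618e-03, -1.24442614e-03]), 'joint_efforts': array([-1.36007937e-03, -4.31237805e+01, -2.44222873e+01,  7.17601064e-02,
        5.56907896e-02, -1.27827093e-04]), 'tool_pos': array([ 0.21865751, -0.47683893,  0.22601758]), 'tool_rot': array([-1.72148142,  1.56919612,  1.84992944]), 'contact_force': array([-0.21620416,  0.28158653, -0.85707993]), 'torque': array([ 0.03130545, -0.02343075, -0.00368182]), 'opening': 0.09194426933140269}
scene meter [(array([241., 252.]), 0.9), (array([228., 214.]), 0.68), (array([265., 180.]), 0.58)]
scene cradle [(array([237., 235.]), 0.69), (array([233., 298.]), 0.67)]
scene panel [(array([344., 215.]), 0.71)]
scene stand [(array([342., 224.]), 0.75)]
[[0.4, 0.77, -0.498, 1.219], [0.917, -0.342, 0.207, -0.335], [-0.011, -0.539, -0.842, 1.295], [0.0, 0.0, 0.0, 1.0]] 466.2464684596703
top meter [(array([369., 245.]), 0.75), (array([416., 226.]), 0.6), (array([414., 189.]), 0.43)]
top cradle [(array([399., 229.]), 0.61), (array([241., 135.]), 0.44), (array([185., 275.]), 0.36)]
top panel [(array([316., 179.]), 0.7), (array([217., 174.]), 0.19)]
top stand [(array([312., 178.]), 0.7)]
[[-0.006, -0.997, 0.083, 0.414], [-1.0, 0.006, 0.002, -0.027], [-0.002, -0.083, -0.997, 1.431], [0.0, 0.0, 0.0, 1.0]] 432.38202848454074
wrist meter []
wrist cradle []
wrist panel []
wrist stand []
[[0.416, -0.868, -0.27, 0.292], [-0.909, -0.397, -0.125, -0.443], [0.001, 0.298, -0.955, 0.385], [0.0, 0.0, 0.0, 1.0]] 278.6707818077005
```

View pics/scene0.png

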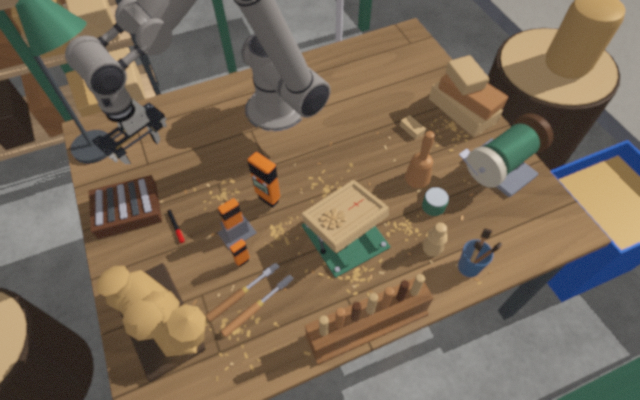

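View pics/top0.png

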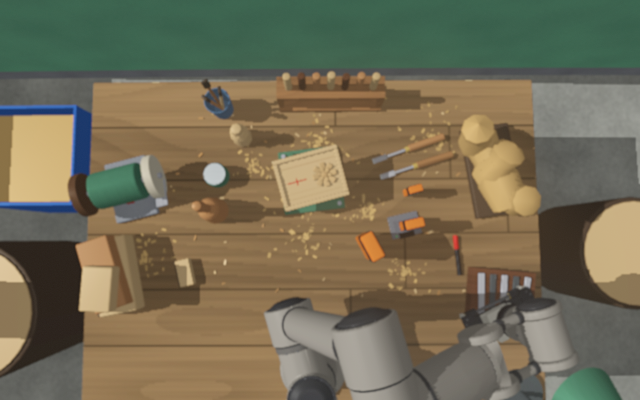

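Three orange meters show. In the scene view they are a tall free-standing one at (265,180), one in the grey cradle at (232,215), and a small one at (240,252). I'll enlarge and measure them to confirm.

```bash
python3 - <<'E'
from h import *
p=load('scene0.pkl');q=load('top0.pkl')
a=cv2.resize(p['pixels'][140:290,190:400],None,fx=3.8,fy=3.8,interpolation=2)
cv2.imwrite('pics/crop1.png',a)
b=cv2.resize(q['pixels'][135:270,260:470],None,fx=3.8,fy=3.8,interpolation=2)
cv2.imwrite('pics/crop2.png',b)
for n,r,(u0,u1,v0,v1) in [('s',p,(190,300,140,290)),('t',q,(340,450,170,270))]:
    im=cv2.cvtColor(r['pixels'],cv2.COLOR_BGR2HSV)
    m=((im[...,0]>4)&(im[...,0]<13)&(im[...,1]>190)&(im[...,2]>110)).astype(np.uint8)
    k=np.zeros_like(m);k[v0:v1,u0:u1]=m[v0:v1,u0:u1]
    N,L,st,c=cv2.connectedComponentsWithStats(k)
    for i in range(1,N):
        if st[i,4]>25:
            v,u=np.where(L==i);P=pts(r,np.c_[u,v]);print(n,c[i].round(),st[i,4],'min',np.percentile(P,3,0).round(3),'max',np.percentile(P,97,0).round(3))
E
```

```text
(no output)
```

View pics/crop1.png

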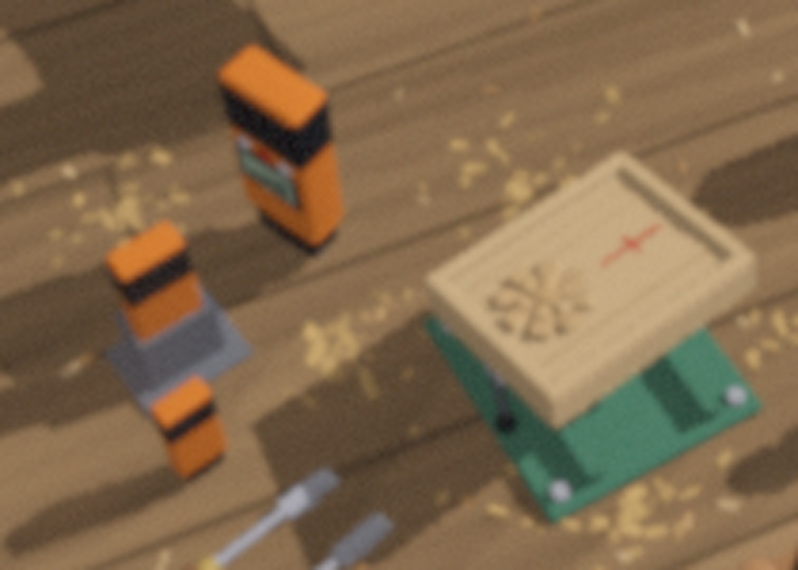

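View pics/crop2.png

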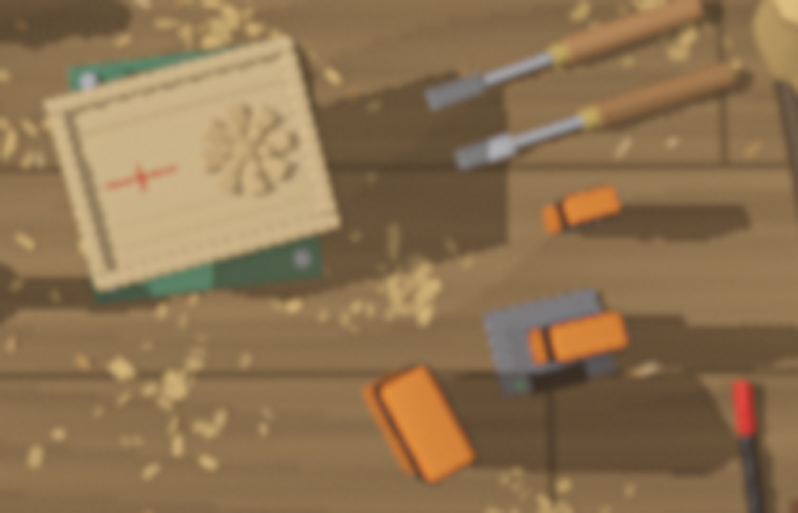

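```bash
python3 - <<'E'
from h import *
p=load('scene0.pkl');q=load('top0.pkl')
for n,r,(u0,u1,v0,v1) in [('s',p,(190,300,140,290)),('t',q,(340,450,170,270))]:
    im=r['pixels'].astype(int)
    m=((im[...,2]-im[...,0]>110)).astype(np.uint8)
    k=np.zeros_like(m);k[v0:v1,u0:u1]=m[v0:v1,u0:u1]
    N,L,st,c=cv2.connectedComponentsWithStats(k)
    for i in range(1,N):
        if st[i,4]>25:
            v,u=np.where(L==i);P=pts(r,np.c_[u,v]);zt=np.percentile(P[:,2],95)
            T=P[P[:,2]>zt-.008];rc=cv2.minAreaRect((T[:,:2]*1000).astype(np.float32))
            print(n,c[i].round(),st[i,4],'ztop',zt.round(3),'zmin',P[:,2].min().round(3),len(T),rc)
# panel face plane & cross
for n,r in [('s',p),('t',q)]:
    im=r['pixels'].astype(int)
    ps=vision.cut_out if 0 else None
    b=(280,420,160,270) if n=='s' else (265,360,140,220)
    m=np.zeros((400,640),bool);m[b[2]:b[3],b[0]:b[1]]=1
    red=m&(im[...,2]-im[...,1]>65)
    v,u=np.where(red);P=pts(r,np.c_[u,v]);print(n,'red',len(u),u.mean(),v.mean(),P.mean(0).round(4))
    C=P.mean(0)
    v,u=np.where(m);A=pts(r,np.c_[u,v]);A=A[(np.linalg.norm(A-C,axis=1)<.045)]
    c0=A.mean(0);
    for _ in range(4):
        U,S,V=np.linalg.svd(A-A.mean(0),full_matrices=False);nn=V[2]*np.sign(V[2,2]);d=(A-A.mean(0))@nn;A=A[abs(d)<max(.003,2*d.std())]
    print('plane',nn.round(4),'tilt',np.degrees(np.arccos(nn[2])),len(A),d.std())
    Q=P-P.mean(0);U,S,V=np.linalg.svd(Q,full_matrices=False);print('dir',V[0].round(3),S)
E
```

```text
s [262. 162.] 302 ztop 0.228 zmin -0.002 274 ((788.345703125, -232.36126708984375), (69.30028533935547, 883.2174072265625), 81.1163101196289)
s [274. 191.] 188 ztop 0.152 zmin 0.055 27 ((425.4867858886719, -152.82960510253906), (4.650051116943359, 33.4972038269043), 27.225814819335938)
s [228. 206.] 167 ztop 0.172 zmin -0.002 146 ((828.6096801757812, -304.3455810546875), (55.930423736572266, 781.76318359375), 89.63607788085938)
s [233. 220.] 113 ztop 0.12 zmin 0.079 20 ((841.1517333984375, -328.1641540527344), (42.537147521972656, 755.2274169921875), 85.77204132080078)
s [237. 246.] 95 ztop 0.124 zmin 0.114 91 ((565.1429443359375, -316.140625), (20.32756805419922, 41.093788146972656), 16.73470687866211)
s [242. 257.] 104 ztop 0.083 zmin 0.028 19 ((575.0567626953125, -316.2670593261719), (3.8059816360473633, 31.64711570739746), 16.133302688598633)
t [415. 188.] 99 ztop 0.124 zmin -0.001 85 ((562.9130859375, -315.9087219238281), (20.48830795288086, 40.806732177734375), 18.207359313964844)
t [414. 223.] 175 ztop 0.169 zmin 0.153 162 ((455.5186767578125, -302.00201416015625), (26.120668411254883, 55.61447525024414), 13.522294044494629)
t [372. 246.] 402 ztop 0.226 zmin 0.201 361 ((410.79449462890625, -122.39484405517578), (177.81301879882812, 71.65959930419922), 66.21340942382812)
t [361. 247.] 47 ztop 0.133 zmin -0.008 8 ((387.0041809082031, -149.84500122070312), (54.72719955444336, 1.1347541809082031), 28.89473533630371)
s red 6 356.0 203.5 [0.5836 0.0463 0.1359]
plane [-0.1896 -0.0279  0.9815] tilt 11.046681042934198 505 0.0018627591531076267
dir [ 0.672 -0.277  0.686] [0.0097589  0.00583135 0.00274549]
t red 5 296.8 181.4 [0.5848 0.0435 0.1366]
plane [-0.1912 -0.0241  0.9812] tilt 11.113362062232612 604 0.0019853738769309466
dir [-0.308  0.806 -0.505] [0.00587741 0.00347457 0.00128338]
```

The meter meant is the one in the grey cradle, at scene (232,215) and top (412,225): its top is 28x56 mm at about 0.166 m. The free-standing one is about 0.22 m tall and the small one about 0.12 m. Next I'll check clearances and the current tool axes.

```bash
python3 - <<'E'
from h import *
p=load('scene0.pkl');q=load('top0.pkl')
im=q['pixels'].astype(int)
v,u=np.mgrid[135:275,340:470];v=v.ravel();u=u.ravel();P=pts(q,np.c_[u,v])
for lo,hi,box in [(.20,.25,(355,390,225,265)),(.15,.19,(395,430,210,240)),(.10,.14,(395,430,170,205)),(.06,.085,(380,440,200,245))]:
    s=(P[:,2]>lo)&(P[:,2]<hi)&(u>box[0])&(u<box[1])&(v>box[2])&(v<box[3])
    if s.sum()>5: print(lo,s.sum(),P[s].mean(0).round(4),cv2.minAreaRect((P[s][:,:2]*1000).astype(np.float32)))
s=observe();T=Tt(s);print(T.round(3));
ty=T[:3,1];print('jaw az',np.degrees(np.arctan2(ty[1],ty[0])))
# cross fine: redness weighted
for n,r,b in [('s',p,(345,366,195,212)),('t',q,(286,310,172,192))]:
    im=r['pixels'].astype(float);w=im[...,2]-im[...,1];sub=w[b[2]:b[3],b[0]:b[1]];print(n);print(sub.astype(int))
E
```

```text
0.2 453 [ 0.3899 -0.1699  0.221 ] ((389.92694091796875, -171.04530334472656), (81.49380493164062, 43.57897186279297), 28.180988311767578)
0.15 207 [ 0.4549 -0.3012  0.1646] ((455.07421875, -302.4029846191406), (29.88279914855957, 56.318153381347656), 13.59475040435791)
0.1 118 [ 0.5619 -0.3156  0.1183] ((562.4447631835938, -316.7304992675781), (23.74210548400879, 42.88536071777344), 15.471321105957031)
0.06 83 [ 0.4531 -0.2895  0.0731] ((455.01910400390625, -302.82269287109375), (39.50880432128906, 69.8341293334961), 13.561799049377441)
[[ 0.     0.417 -0.909  0.219]
 [-0.    -0.909 -0.417 -0.477]
 [-1.     0.     0.     0.227]
 [ 0.     0.     0.     1.   ]]
jaw az -65.37267544678846
s
[[27 28 28 28 28 28 28 26 28 29 28 28 28 27 27 28 27 27 24 24 22]
 [27 26 28 28 27 29 29 29 28 28 27 28 27 28 29 28 27 27 26 25 25]
 [28 27 28 28 29 28 29 28 29 28 27 27 28 27 27 28 28 29 30 30 25]
 [28 29 28 29 28 28 27 27 28 27 28 26 28 27 29 29 32 35 35 32 28]
 [29 28 28 28 27 26 27 27 29 28 27 29 27 29 31 34 44 46 45 36 30]
 [29 30 28 27 28 28 27 28 29 28 28 27 29 33 39 49 57 51 39 33 29]
 [28 27 
[... 1521 characters left out ...]
27 25 24 25 25 25 25 25]
 [28 34 45 56 59 56 51 49 42 37 47 64 51 30 24 24 24 25 25 25 24 25 24 25]
 [29 35 45 49 47 40 34 31 28 27 36 52 45 30 24 25 25 24 25 25 25 25 25 25]
 [26 29 31 31 29 27 25 24 25 25 31 40 35 27 25 25 24 25 25 25 25 25 25 25]
 [25 24 25 24 24 25 24 25 25 25 26 28 27 25 25 24 24 24 25 25 24 24 24 24]
 [24 24 24 25 25 25 24 24 24 25 25 24 25 24 24 24 25 24 24 24 24 25 23 25]
 [23 24 24 24 24 24 24 24 24 25 24 24 24 24 24 24 25 25 25 25 24 25 24 24]
 [22 25 24 24 24 24 24 24 25 24 24 24 24 24 24 24 24 25 24 25 25 25 24 24]
 [22 23 24 25 25 24 24 24 24 25 25 24 25 24 24 24 24 25 25 25 26 25 25 25]
 [21 23 24 25 24 24 24 25 25 24 25 24 25 25 25 24 25 25 25 25 24 25 25 24]]
```

Call:
{"api": "send_rows", "payload": {
  "motion": [
    {"hand":1,"slide":[-10,0,0],"spin":-0.14},
    {"hand":1,"slide":[-10,0,0],"spin":-0.14},
    {"hand":1,"slide":[-10,0,0],"spin":-0.14},
    {"hand":1,"slide":[-10,0,0],"spin":-0.14},
    {"hand":1,"slide":[-10,0,0],"spin":-0.14},
    {"hand":1,"slide":[0,0,0],"spin":-0.14},
    {"hand":1,"slide":[0,0,0],"spin":-0.14},
    {"hand":1,"slide":[0,0,0],"spin":-0.14}
  ],
  "grip_force": 40
}}

```text
time: 1.55
tool_pos: [0.2187, -0.4771, 0.2789]
tool_rot: [2.759, 1.571, 1.21]
contact_force: [0.6, -0.2, -0.0]
opening: 0.0919
```

```bash
cat >> h.py <<'E'
def goto(pos,az=None):
    s=observe();T=Tt(s);d=T[:3,:3].T@(np.array(pos)-T[:3,3])*1000
    y=T[:3,1];a=np.degrees(np.arctan2(y[1],y[0]))
    print('t',s['time'],'pos',T[:3,3].round(4),'xaxis',T[:3,0].round(4),'az',a.round(2),'delta mm',d.round(1),'spin',None if az is None else -np.radians(az-a).round(3),'F',s['contact_force'].round(2),'op',round(s['opening'],4),'q',s['qpos'].round(3))
E
python3 -c "
from h import *
goto([.4553,-.3022,.27],13.6)"
```

```text
t 1.55 pos [ 0.2187 -0.4771  0.2789] xaxis [ 1.e-04  1.e-04 -1.e+00] az 1.27 delta mm [   8.9  240.4 -169.6] spin -0.215 F [ 0.58 -0.16 -0.02] op 0.0919 q [-1.287  0.306  1.431  0.     1.405 -1.309]
```

Call:
{"api": "send_rows", "payload": {
  "motion": [
    {"hand":1,"slide":[0,0,0],"spin":-0.11},
    {"hand":1,"slide":[0,0,0],"spin":-0.105},
    {"hand":1,"slide":[0,45,-19],"spin":0},
    {"hand":1,"slide":[0,45,-19],"spin":0},
    {"hand":1,"slide":[0,45,-19],"spin":0},
    {"hand":1,"slide":[0,45,-19],"spin":0},
    {"hand":1,"slide":[0,45,-19],"spin":0},
    {"hand":1,"slide":[0,45,-19],"spin":0}
  ]
}}

```text
time: 2.35
tool_pos: [0.4547, -0.2999, 0.2785]
tool_rot: [-0.333, 1.568, -1.664]
contact_force: [0.1, -1.0, -0.2]
opening: 0.0919
```

```bash
python3 -c "
from h import *
p=cam('wrist');save(p,'w1.pkl');cv2.imwrite('pics/w1.png',p['pixels'])
goto([.4553,-.3022,.123],13.6)
im=p['pixels'].astype(int)
m=(im[...,2]-im[...,0]>70)
v,u=np.where(p['range_z']>0);P=pts(p,np.c_[u,v])
for lo,hi in [(.155,.185),(.065,.085)]:
  s=(P[:,2]>lo)&(P[:,2]<hi)&(np.hypot(P[:,0]-.455,P[:,1]+.302)<.06)
  if s.sum()>20: print(s.sum(),P[s].mean(0),cv2.minAreaRect((P[s][:,:2]*1000).astype(np.float32)),np.median(P[s][:,2]))
"
```

```text
t 2.4 pos [ 0.4599 -0.2948  0.2784] xaxis [ 3.4e-03  6.0e-04 -1.0e+00] az 13.99 delta mm [155.3  -6.8   6. ] spin 0.007 F [ 2.25  4.91 -1.11] op 0.092 q [-0.712  0.346  1.375  0.003  1.419 -0.957]
1550 [ 0.45477889 -0.29958539  0.16490457] ((455.4362487792969, -301.3847961425781), (30.149192810058594, 55.511932373046875), 12.802064895629883) 0.16560061863975045
253 [ 0.44900698 -0.27520856  0.0737864 ] ((451.4161071777344, -281.73419189453125), (38.97592544555664, 26.284311294555664), 12.828085899353027) 0.07381525197860178
```

View pics/w1.png

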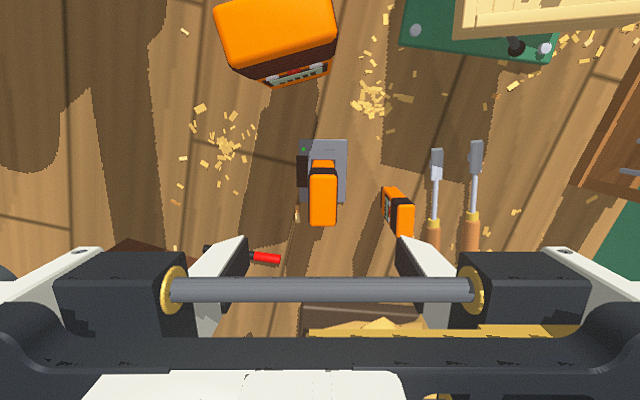

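The wrist view shows the cradled meter at (322,192), centred between the fingers. The tall look-alike is at (275,40) and the small one at (398,210). I'll correct the position and go down part of the way.

Call:
{"api": "send_rows", "payload": {
  "motion": [
    {"hand":1,"slide":[0,0,0],"spin":0},
    {"hand":1,"slide":[30,-6,6],"spin":0.01},
    {"hand":1,"slide":[30,0,0],"spin":0},
    {"hand":1,"slide":[0,0,0],"spin":0},
    {"hand":1,"slide":[0,0,0],"spin":0}
  ]
}}

```text
time: 2.9
tool_pos: [0.4563, -0.3023, 0.2183]
tool_rot: [1.004, 1.566, -0.329]
contact_force: [-0.3, -1.1, 0.1]
opening: 0.0917
```

```bash
python3 -c "
from h import *
goto([.4553,-.3015,.123],13.3)"
```

```text
t 2.9 pos [ 0.4563 -0.3023  0.2183] xaxis [ 0.005  -0.0017 -1.    ] az 13.64 delta mm [95.3 -1.2 -1.3] spin 0.006 F [-0.26 -1.06  0.14] op 0.0917 q [-0.726  0.387  1.48   0.002  1.27  -0.965]
```

Call:
{"api": "send_rows", "payload": {
  "motion": [
    {"hand":1,"slide":[24,-1,-1],"spin":0.005},
    {"hand":1,"slide":[24,0,0],"spin":0},
    {"hand":1,"slide":[24,0,0],"spin":0},
    {"hand":1,"slide":[22,0,0],"spin":0},
    {"hand":1,"slide":[0,0,0],"spin":0},
    {"hand":1,"slide":[0,0,0],"spin":0}
  ]
}}

```text
time: 3.5
tool_pos: [0.4576, -0.3095, 0.1326]
tool_rot: [0.677, 1.549, -0.667]
contact_force: [-0.2, -0.3, 0.8]
opening: 0.0917
```

```bash
python3 -c "
from h import *
goto([.4553,-.3015,.123],13.3)"
```

```text
t 3.5 pos [ 0.4576 -0.3095  0.1326] xaxis [ 0.0171 -0.0135 -0.9998] az 13.02 delta mm [ 9.4 -0.6 -8.5] spin -0.005 F [-0.17 -0.26  0.78] op 0.0917 q [-0.734  0.471  1.602  0.002  1.047 -0.962]
```

Call:
{"api": "send_rows", "payload": {
  "motion": [
    {"hand":1,"slide":[-20,0,-8],"spin":0},
    {"hand":1,"slide":[-25,0,0],"spin":0},
    {"hand":1,"slide":[-25,0,0],"spin":0},
    {"hand":1,"slide":[0,0,0],"spin":0}
  ]
}}

```text
time: 3.9
tool_pos: [0.4557, -0.3031, 0.2126]
tool_rot: [0.654, 1.539, -0.692]
contact_force: [0.2, -0.6, 0.3]
opening: 0.0917
```

```bash
python3 -c "
from h import *
goto([.4553,-.3015,.123],13.3)"
```

```text
t 3.9 pos [ 0.4557 -0.3031  0.2126] xaxis [ 0.0241 -0.02   -0.9995] az 12.94 delta mm [89.5 -1.8 -3.9] spin -0.006 F [ 0.18 -0.6   0.35] op 0.0917 q [-7.280e-01  3.760e-01  1.513e+00  1.000e-03  1.221e+00 -9.540e-01]
```

Call:
{"api": "send_rows", "payload": {
  "motion": [
    {"hand":1,"slide":[0,0,0],"spin":0},
    {"hand":1,"slide":[0,0,0],"spin":0},
    {"hand":1,"slide":[0,0,0],"spin":0},
    {"hand":1,"slide":[0,0,0],"spin":0}
  ]
}}

```text
time: 4.3
tool_pos: [0.4556, -0.3036, 0.2141]
tool_rot: [0.648, 1.537, -0.697]
contact_force: [-0.4, 0.4, 0.2]
opening: 0.0922
```

```bash
python3 -c "
from h import *
goto([.4553,-.3015,.123],13.3);print(observe()['qvel'].round(4))
p=vision.read_camera('top');goto([.4553,-.3015,.123],13.3);print(observe()['qvel'].round(4))"
```

```text
t 4.3 pos [ 0.4556 -0.3036  0.2141] xaxis [ 0.026  -0.0217 -0.9994] az 12.92 delta mm [91.  -1.7 -4.6] spin -0.007 F [-0.43  0.44  0.22] op 0.0922 q [-7.280e-01  3.740e-01  1.513e+00  1.000e-03  1.221e+00 -9.540e-01]
[-0.0005  0.0071  0.0064  0.0004 -0.0019  0.0007]
t 4.35 pos [ 0.4556 -0.3035  0.214 ] xaxis [ 0.0257 -0.0215 -0.9994] az 12.92 delta mm [90.9 -1.6 -4.5] spin -0.007 F [0.35 0.75 0.06] op 0.0918 q [-7.280e-01  3.740e-01  1.513e+00  1.000e-03  1.221e+00 -9.540e-01]
[-0.0003  0.0003  0.0004  0.0016  0.0027 -0.0006]
```

Call:
{"api": "send_rows", "payload": {
  "motion": [
    {"hand":1,"slide":[10,0,0],"spin":0},
    {"hand":1,"slide":[10,0,0],"spin":0},
    {"hand":1,"slide":[10,0,0],"spin":0},
    {"hand":1,"slide":[0,0,0],"spin":0}
  ]
}}

```text
time: 4.75
tool_pos: [0.4556, -0.3035, 0.1792]
tool_rot: [0.653, 1.541, -0.693]
contact_force: [-0.7, -0.6, 0.1]
opening: 0.092
```

```bash
python3 -c "
from h import *
goto([.4553,-.3015,.123],13.3)"
```

```text
t 4.75 pos [ 0.4556 -0.3035  0.1792] xaxis [ 0.0226 -0.0187 -0.9996] az 12.91 delta mm [56.2 -0.8 -3.3] spin -0.007 F [-0.67 -0.56  0.06] op 0.092 q [-7.280e-01  4.080e-01  1.561e+00  1.000e-03  1.142e+00 -9.540e-01]
```

Call:
{"api": "send_rows", "payload": {
  "motion": [
    {"hand":1,"slide":[-10,0,0],"spin":0},
    {"hand":1,"slide":[-10,0,0],"spin":0},
    {"hand":1,"slide":[-10,0,0],"spin":0},
    {"hand":1,"slide":[0,0,0],"spin":0}
  ]
}}

```text
time: 5.15
tool_pos: [0.4553, -0.3032, 0.2124]
tool_rot: [0.653, 1.541, -0.693]
contact_force: [0.6, -0.7, -1.0]
opening: 0.0917
```

```bash
python3 -c "
from h import *
goto([.4553,-.3015,.123],13.3)"
```

```text
t 5.15 pos [ 0.4553 -0.3032  0.2124] xaxis [ 0.0233 -0.0193 -0.9995] az 12.91 delta mm [89.3 -1.2 -3.8] spin -0.007 F [ 0.56 -0.71 -0.97] op 0.0917 q [-7.280e-01  3.770e-01  1.513e+00  1.000e-03  1.221e+00 -9.540e-01]
```

Call:
{"api": "send_rows", "payload": {
  "motion": [
    {"hand":1,"slide":[0,0,-10],"spin":0},
    {"hand":1,"slide":[0,0,-10],"spin":0},
    {"hand":1,"slide":[0,0,-10],"spin":0},
    {"hand":1,"slide":[0,0,0],"spin":0}
  ]
}}

```text
time: 5.55
tool_pos: [0.4478, -0.271, 0.2123]
tool_rot: [0.661, 1.54, -0.685]
contact_force: [-0.3, 0.9, -0.1]
opening: 0.0917
```

```bash
python3 -c "
from h import *
goto([.4553,-.3015,.123],13.3)"
```

```text
t 5.55 pos [ 0.4478 -0.271   0.2123] xaxis [ 0.0242 -0.0197 -0.9995] az 12.92 delta mm [90.1 -1.2 29.2] spin -0.007 F [-0.35  0.94 -0.06] op 0.0917 q [-0.691  0.334  1.579  0.     1.198 -0.916]
```

Call:
{"api": "send_rows", "payload": {
  "motion": [
    {"hand":1,"slide":[-50,0,0],"spin":0},
    {"hand":1,"slide":[0,0,0],"spin":0},
    {"hand":1,"slide":[0,0,0],"spin":0}
  ]
}}

```text
time: 5.85
tool_pos: [0.4459, -0.2684, 0.2627]
tool_rot: [0.653, 1.542, -0.691]
contact_force: [-0.5, 0.1, -0.8]
opening: 0.0919
```

```bash
python3 -c "
from h import *
goto([.4553,-.3015,.123],13.3)"
```

```text
t 5.85 pos [ 0.4459 -0.2684  0.2627] xaxis [ 0.0219 -0.0181 -0.9996] az 13.01 delta mm [140.4  -0.7  31.2] spin -0.005 F [-0.48  0.05 -0.79] op 0.0919 q [-0.689  0.291  1.497 -0.     1.325 -0.916]
```

Call:
{"api": "send_rows", "payload": {
  "motion": [
    {"hand":1,"slide":[50,0,0],"spin":0},
    {"hand":1,"slide":[0,0,0],"spin":0},
    {"hand":1,"slide":[0,0,0],"spin":0}
  ]
}}

```text
time: 6.15
tool_pos: [0.4477, -0.2697, 0.213]
tool_rot: [0.65, 1.539, -0.694]
contact_force: [0.7, -0.4, 0.5]
opening: 0.0918
```

```bash
python3 -c "
from h import *
goto([.4553,-.3015,.123],13.3)"
```

```text
t 6.15 pos [ 0.4477 -0.2697  0.213 ] xaxis [ 0.0241 -0.02   -0.9995] az 13.03 delta mm [90.8 -1.5 30.5] spin -0.005 F [ 0.68 -0.42  0.45] op 0.0918 q [-0.689  0.332  1.58  -0.     1.199 -0.916]
```

Call:
{"api": "send_rows", "payload": {
  "motion": [
    {"hand":1,"slide":[-30,0,0],"spin":0},
    {"hand":1,"slide":[-30,0,0],"spin":0},
    {"hand":1,"slide":[-30,0,0],"spin":0},
    {"hand":1,"slide":[-30,0,0],"spin":0},
    {"hand":1,"slide":[0,0,0],"spin":0},
    {"hand":1,"slide":[0,0,0],"spin":0},
    {"hand":1,"slide":[0,0,0],"spin":0}
  ]
}}

```text
time: 6.85
tool_pos: [0.4456, -0.2681, 0.3469]
tool_rot: [0.648, 1.531, -0.696]
contact_force: [-0.4, 0.4, -0.9]
opening: 0.0918
```

```bash
python3 -c "
from h import *
goto([.4553,-.3015,.123],13.3)"
```

```text
t 6.85 pos [ 0.4456 -0.2681  0.3469] xaxis [ 0.0308 -0.0257 -0.9992] az 13.02 delta mm [224.9  -3.5  27.5] spin -0.005 F [-0.43  0.39 -0.95] op 0.0918 q [-0.689  0.244  1.334 -0.     1.523 -0.916]
```

Call:
{"api": "send_rows", "payload": {
  "motion": [
    {"hand":1,"slide":[0,-18,-24],"spin":0},
    {"hand":1,"slide":[0,-18,-24],"spin":0},
    {"hand":1,"slide":[0,-18,-24],"spin":0},
    {"hand":1,"slide":[0,0,0],"spin":0},
    {"hand":1,"slide":[0,0,0],"spin":0}
  ]
}}

```text
time: 7.35
tool_pos: [0.3736, -0.2076, 0.3392]
tool_rot: [0.645, 1.539, -0.7]
contact_force: [-0.5, -0.4, -0.1]
opening: 0.092
```

```bash
python3 -c "
from h import *
goto([.4553,-.3015,.123],13.3)"
```

```text
t 7.35 pos [ 0.3736 -0.2076  0.3392] xaxis [ 0.0243 -0.0205 -0.9995] az 12.99 delta mm [220.   54.4 104.3] spin -0.005 F [-0.47 -0.42 -0.06] op 0.092 q [-0.687  0.068  1.567 -0.     1.475 -0.913]
```

Call:
{"api": "send_rows", "payload": {
  "motion": [
    {"hand":1,"slide":[0,18,24],"spin":0},
    {"hand":1,"slide":[0,18,24],"spin":0},
    {"hand":1,"slide":[0,18,24],"spin":0},
    {"hand":1,"slide":[0,0,0],"spin":0},
    {"hand":1,"slide":[0,0,0],"spin":0}
  ]
}}

```text
time: 7.85
tool_pos: [0.4466, -0.2695, 0.3392]
tool_rot: [0.644, 1.543, -0.701]
contact_force: [1.1, -0.0, -0.2]
opening: 0.0921
```

```bash
python3 -c "
from h import *
goto([.4553,-.3015,.123],13.3)"
```

```text
t 7.85 pos [ 0.4466 -0.2695  0.3392] xaxis [ 0.0214 -0.0181 -0.9996] az 12.97 delta mm [216.9  -2.3  28.3] spin -0.006 F [ 1.05 -0.01 -0.18] op 0.0921 q [-0.69   0.257  1.337 -0.     1.519 -0.916]
```

Call:
{"api": "send_rows", "payload": {
  "motion": [
    {"hand":1,"slide":[0,28,37],"spin":0},
    {"hand":1,"slide":[0,28,37],"spin":0},
    {"hand":1,"slide":[0,28,37],"spin":0},
    {"hand":1,"slide":[0,28,37],"spin":0},
    {"hand":1,"slide":[0,28,37],"spin":0},
    {"hand":1,"slide":[0,28,37],"spin":0},
    {"hand":1,"slide":[0,0,0],"spin":0}
  ]
}}

```text
time: 8.55
tool_pos: [0.6384, -0.43, 0.3401]
tool_rot: [0.65, 1.551, -0.695]
contact_force: [0.0, -0.3, -0.8]
opening: 0.0919
```

```bash
python3 -c "
from h import *
goto([.4553,-.3015,.123],13.3)"
```

```text
t 8.55 pos [ 0.6384 -0.43    0.3401] xaxis [ 0.0151 -0.0126 -0.9998] az 12.98 delta mm [ 212.7 -152.1 -169.7] spin -0.006 F [ 0.01 -0.33 -0.8 ] op 0.0919 q [-0.692  0.901  0.226 -0.     1.995 -0.919]
```

Call:
{"api": "send_rows", "payload": {
  "motion": [
    {"hand":1,"slide":[0,18,24],"spin":0},
    {"hand":1,"slide":[0,18,24],"spin":0}
  ]
}}

```text
time: 8.75
tool_pos: [0.6573, -0.4494, 0.3153]
tool_rot: [0.764, 1.546, -0.58]
contact_force: [0.7, -0.6, -1.1]
opening: 0.0917
```

```bash
python3 -c "
from h import *
goto([.4553,-.3015,.123],13.3)"
```

```text
t 8.75 pos [ 0.6573 -0.4494  0.3153] xaxis [ 0.0203 -0.0133 -0.9997] az 13.03 delta mm [ 186.2 -166.7 -192.9] spin -0.005 F [ 0.68 -0.63 -1.1 ] op 0.0917 q [-0.697  1.017  0.046  0.003  2.055 -0.923]
```

Call:
{"api": "send_rows", "payload": {
  "motion": [
    {"hand":1,"slide":[0,30,40],"spin":0},
    {"hand":1,"slide":[-20,25,35],"spin":0}
  ]
}}

```text
time: 8.95
tool_pos: [0.6727, -0.4713, 0.3026]
tool_rot: [0.749, 1.489, -0.593]
contact_force: [-0.1, -1.0, -0.4]
opening: 0.0919
```

```bash
python3 -c "
from h import *
goto([.4553,-.3015,.123],13.3)"
```

```text
t 8.95 pos [ 0.6727 -0.4713  0.3026] xaxis [ 0.0675 -0.0455 -0.9967] az 13.16 delta mm [ 156.6 -182.8 -224.6] spin -0.002 F [-0.1  -0.98 -0.41] op 0.0919 q [-0.708  1.035  0.045  0.01   1.981 -0.931]
```

```bash
cat > fk.py <<'E'
import numpy as np
from scipy.optimize import least_squares
D=[([-1.287,.342,1.524,1.275],[.2187,-.4768,.226]),([-1.287,.306,1.431,1.405],[.2187,-.4771,.2789]),([-.726,.387,1.48,1.27],[.4563,-.3023,.2183]),([-.734,.471,1.602,1.047],[.4576,-.3095,.1326]),([-.689,.244,1.334,1.523],[.4456,-.2681,.3469]),([-.687,.068,1.567,1.475],[.3736,-.2076,.3392]),([-.692,.901,.226,1.995],[.6384,-.43,.3401]),([-.697,1.017,.046,2.055],[.6573,-.4494,.3153]),([-.708,1.035,.045,1.981],[.6727,-.4713,.3026])]
def fk(p,q):
    a,d,h,l1,l2,L,b=p;q1,q2,q3,q5=q
    s=q2+q3;t=s+q5
    r=a+l1*np.sin(q2)+l2*np.sin(s)+b*np.cos(s)+L*np.sin(t);z=h+l1*np.cos(q2)+l2*np.cos(s)-b*np.sin(s)+L*np.cos(t)
    c,n=np.cos(q1),np.sin(q1);return np.array([r*c-d*n,r*n+d*c,z])
f=least_squares(lambda p:np.concatenate([fk(p,q)-x for q,x in D]),[0,.07,.3,.4,.4,.2,0])
p=f.x
if __name__=='__main__':
    print(p.round(4),abs(f.fun).max())
    l1,l2,L,h,a,b=p[3],p[4],p[5],p[2],p[0],p[6]
    for z in [.1,.15,.2,.3]:
        for r in [.25,.3,.35,.4,.5]:
            g=least_squares(lambda x:fk(p,[0,x[0],x[1],np.pi-x[0]-x[1]])[[0,2]]-[r,z],[.2,1.8]);print(z,r,g.x.round(2),(np.pi-g.x.sum()).round(2),g.cost<1e-8)
E
python3 fk.py
```

```text
[-0.      0.0769  0.2242  0.5058  0.3798  0.3187  0.0469] 0.0019817011670476004
0.1 0.25 [0.05 2.34] 0.75 True
0.1 0.3 [0.14 2.24] 0.77 True
0.1 0.35 [0.22 2.12] 0.8 True
0.1 0.4 [0.3 2. ] 0.84 True
0.1 0.5 [0.45 1.75] 0.94 True
0.15 0.25 [-0.06  2.26] 0.95 True
0.15 0.3 [0.04 2.16] 0.94 True
0.15 0.35 [0.13 2.05] 0.96 True
0.15 0.4 [0.22 1.94] 0.98 True
0.15 0.5 [0.38 1.69] 1.07 True
0.2 0.25 [-0.14  2.16] 1.12 True
0.2 0.3 [-0.04  2.07] 1.11 True
0.2 0.35 [0.06 1.97] 1.11 True
0.2 0.4 [0.15 1.86] 1.13 True
0.2 0.5 [0.33 1.62] 1.19 True
0.3 0.25 [-0.24  1.94] 1.44 True
0.3 0.3 [-0.13  1.86] 1.41 True
0.3 0.35 [-0.03  1.77] 1.4 True
0.3 0.4 [0.07 1.67] 1.4 True
0.3 0.5 [0.26 1.44] 1.44 True
```

Call:
{"api": "send_rows", "payload": {
  "motion": [
    {"hand":1,"slide":[0,-29,-36],"spin":0},
    {"hand":1,"slide":[0,-29,-36],"spin":0},
    {"hand":1,"slide":[0,-29,-36],"spin":0},
    {"hand":1,"slide":[0,-29,-36],"spin":0},
    {"hand":1,"slide":[0,-29,-36],"spin":0},
    {"hand":1,"slide":[0,-29,-36],"spin":0}
  ]
}}

```text
time: 9.55
tool_pos: [0.4988, -0.3375, 0.3008]
tool_rot: [0.711, 1.45, -0.633]
contact_force: [-0.7, -0.9, 1.3]
opening: 0.0915
```

```bash
python3 -c "
from h import *
goto([.4553,-.3015,.123],13.3)"
```

```text
t 9.55 pos [ 0.4988 -0.3375  0.3008] xaxis [ 0.0974 -0.0715 -0.9927] az 13.17 delta mm [169.7 -48.1 -60.8] spin -0.002 F [-0.68 -0.92  1.34] op 0.0915 q [-0.728  0.373  1.281  0.012  1.367 -0.956]
```

```bash
python3 - <<'E'
from h import *
for n in ['top0','scene0']:
    q=load(n+'.pkl')
    v,u=np.mgrid[0:400:2,0:640:2];v=v.ravel();u=u.ravel();P=pts(q,np.c_[u,v])
    P=P[(q['range_z'][v,u]>0)]
    xs=np.arange(-.3,.9,.1);ys=np.arange(-.2,1.2,.1)
    print(n,'rows x',xs.round(1),'cols y',ys.round(1))
    for x in xs: print(round(x,1),[ (lambda s: int(100*P[s][:,2].max()) if s.any() else None)((abs(P[:,0]-x)<.05)&(abs(P[:,1]-y)<.05)) for y in ys])
E
```

```text
top0 rows x [-0.3 -0.2 -0.1  0.   0.1  0.2  0.3  0.4  0.5  0.6  0.7  0.8] cols y [-0.2 -0.1  0.   0.1  0.2  0.3  0.4  0.5  0.6  0.7  0.8  0.9  1.   1.1]
-0.3 [None, None, None, None, None, None, None, None, None, None, None, None, None, None]
-0.2 [None, None, None, None, None, None, None, None, None, None, None, None, None, None]
-0.1 [None, 1, None, 0, 0, 0, 0, 0, 0, 0, 0, None, None, -12]
0.0 [None, 30, 31, 29, 0, 0, 0, 0, 0, 0, None, None, -11, -11]
0.1 [69, None, 30, 28, 0, 0, 1, 0, 0, 0, None, None, -11, -11]
0.2 [74, 75, 71, 35, 0, 0, 0, 6, 18, 18, 0, None, -11, -11]
0.3 [73, 76, 72, 0, 0, 0, 3, 0, 18, 18, None, None, -11, -11]
0.4 [22, 22, 0, 0, 0, 0, 0, 0, 13, 13, None, None, None, -12]
0.5 [0, 13, 13, 13, 0, 23, 0, 14, 15, 17, None, None, -30, -29]
0.6 [1, 15, 15, 16, 0, 6, 0, 17, 16, 17, None, None, -24, -24]
0.7 [1, 16, 16, 15, 13, 11, 0, 15, 2, 2, None, -25, -24, -30]
0.8 [11, 11, 11, 11, 13, 18, 0, 0, 0, 0, 0, -24, -24, -30]
scene0 rows x [-0.3 -0.2 -0.1  0.   0.1  0.2  0.3  0.4  0.5  0.6  0.7  0.8] cols y [-0.2 -0.1  0.   0.1  0.2  0.3  0.4  0.5  0.6  0.7  0.8  0.9  1.   1.1]
-0.3 [None, 0, None, None, None, None, None, 0, 0, 0, None, None, None, None]
-0.2 [1, 0, 0, None, 0, 0, 1, 1, 1, 1, None, None, None, None]
-0.1 [1, 27, 28, None, 0, 0, 0, 1, 1, 1, None, None, None, -11]
0.0 [0, 30, 31, None, 0, 1, 1, 1, 0, 0, 0, None, -11, -11]
0.1 [0, 4, 29, 26, 0, 0, 0, 0, 0, 0, None, None, -11, -11]
0.2 [64, 63, 61, 36, 1, 1, 0, 6, 18, 18, None, None, -10, -10]
0.3 [21, 66, 62, 24, 1, 0, 3, 1, 18, 18, None, None, -11, -11]
0.4 [23, 22, 0, 1, 0, 0, 3, 1, 13, 13, None, None, None, -11]
0.5 [0, 13, 13, 13, 0, 23, 0, 13, 15, 16, None, None, -25, -25]
0.6 [1, 15, 15, 16, 1, 6, 0, 17, 16, 17, None, None, -24, -24]
0.7 [2, 16, 16, 16, 13, 6, 0, 15, 2, 3, None, None, -24, -30]
0.8 [11, 11, 11, 11, 13, 18, 0, 0, 0, 0, -74, -54, -24, -30]
```

```bash
python3 -c "
from h import *
for w in ([.38,.05,.36],[.2,.38,.36],[-.08,.6,.36]): goto(w)" | grep -o 'delta mm.*spin'
```

```text
delta mm [ -98.1  -22.7 -397. ] spin
delta mm [-139.2 -122.5 -757.1] spin
delta mm [ -182.2  -344.3 -1032.3] spin
```

Call:
{"api": "send_rows", "payload": {
  "motion": [
    {"hand":1,"slide":[-12,-3,-48],"spin":0},
    {"hand":1,"slide":[-12,-3,-48],"spin":0},
    {"hand":1,"slide":[-12,-3,-48],"spin":0},
    {"hand":1,"slide":[-12,-3,-48],"spin":0},
    {"hand":1,"slide":[-12,-3,-48],"spin":0},
    {"hand":1,"slide":[-12,-3,-48],"spin":0},
    {"hand":1,"slide":[-12,-3,-48],"spin":0},
    {"hand":1,"slide":[-10,-8,-48],"spin":0}
  ]
}}

```text
time: 10.35
tool_pos: [0.3661, 0.0327, 0.3691]
tool_rot: [0.808, 1.389, -0.547]
contact_force: [0.9, 0.8, 0.5]
opening: 0.0917
```

```bash
python3 -c "
from h import *
for w in ([.2,.38,.36],[-.08,.6,.36]): goto(w)"
```

```text
t 10.35 pos [0.3661 0.0327 0.3691] xaxis [ 0.1544 -0.0941 -0.9835] az 12.82 delta mm [ -49.4  -85.3 -372.2] spin None F [0.91 0.78 0.5 ] op 0.0917 q [-0.044 -0.131  1.692 -0.088  1.421 -0.253]
t 10.35 pos [0.3661 0.0327 0.3691] xaxis [ 0.1544 -0.0941 -0.9835] az 12.82 delta mm [-113.3 -307.6 -643. ] spin None F [0.91 0.78 0.5 ] op 0.0917 q [-0.044 -0.131  1.692 -0.088  1.421 -0.253]
```

Call:
{"api": "send_rows", "payload": {
  "motion": [
    {"hand":1,"slide":[-7,-15,-46],"spin":0},
    {"hand":1,"slide":[-7,-15,-46],"spin":0},
    {"hand":1,"slide":[-7,-15,-46],"spin":0},
    {"hand":1,"slide":[-7,-15,-46],"spin":0},
    {"hand":1,"slide":[-7,-15,-46],"spin":0},
    {"hand":1,"slide":[-7,-15,-46],"spin":0},
    {"hand":1,"slide":[-7,-15,-46],"spin":0}
  ]
}}

```text
time: 11.05
tool_pos: [0.1786, 0.3273, 0.3785]
tool_rot: [1.081, 1.353, -0.279]
contact_force: [1.3, 1.4, 0.7]
opening: 0.092
```

```bash
python3 -c "
from h import *
for w in ([.2,.38,.36],[-.08,.6,.36],[-.19,.8,.36]): goto(w)"
```

```text
t 11.05 pos [0.1786 0.3273 0.3785] xaxis [ 0.2074 -0.0594 -0.9765] az 12.63 delta mm [ 19.4  28.3 -49. ] spin None F [1.29 1.44 0.66] op 0.092 q [ 1.045 -0.048  1.6   -0.211  1.536  0.836]
t 11.05 pos [0.1786 0.3273 0.3785] xaxis [ 0.2074 -0.0594 -0.9765] az 12.63 delta mm [ -51.7 -192.7 -319. ] spin None F [1.29 1.44 0.66] op 0.092 q [ 1.045 -0.048  1.6   -0.211  1.536  0.836]
t 11.05 pos [0.1786 0.3273 0.3785] xaxis [ 0.2074 -0.0594 -0.9765] az 12.63 delta mm [ -86.4 -255.1 -535.8] spin None F [1.29 1.44 0.66] op 0.092 q [ 1.045 -0.048  1.6   -0.211  1.536  0.836]
```

Call:
{"api": "send_rows", "payload": {
  "motion": [
    {"hand":1,"slide":[-6,-26,-42],"spin":0},
    {"hand":1,"slide":[-6,-26,-42],"spin":0},
    {"hand":1,"slide":[-6,-26,-42],"spin":0},
    {"hand":1,"slide":[-6,-26,-42],"spin":0},
    {"hand":1,"slide":[-6,-26,-42],"spin":0},
    {"hand":1,"slide":[-6,-26,-42],"spin":0},
    {"hand":1,"slide":[-6,-26,-42],"spin":0}
  ]
}}

```text
time: 11.75
tool_pos: [-0.0705, 0.572, 0.38]
tool_rot: [1.348, 1.353, -0.011]
contact_force: [0.7, 0.0, 0.7]
opening: 0.0917
```

```bash
python3 -c "
from h import *
for w in ([-.25,.75,.36],[-.3,.8,.36]): goto(w)"
```

```text
t 11.75 pos [-0.0705  0.572   0.38  ] xaxis [ 0.2157 -0.0025 -0.9765] az 12.39 delta mm [ -19.6 -138.2 -211.7] spin None F [0.69 0.01 0.73] op 0.0917 q [ 1.679  0.411  1.029 -0.218  1.725  1.437]
t 11.75 pos [-0.0705  0.572   0.38  ] xaxis [ 0.2157 -0.0025 -0.9765] az 12.39 delta mm [ -30.5 -175.5 -270.8] spin None F [0.69 0.01 0.73] op 0.0917 q [ 1.679  0.411  1.029 -0.218  1.725  1.437]
```

Call:
{"api": "send_rows", "payload": {
  "motion": [
    {"hand":1,"slide":[-4,-27,-40],"spin":0},
    {"hand":1,"slide":[-4,-27,-40],"spin":0},
    {"hand":1,"slide":[-4,-27,-40],"spin":0},
    {"hand":1,"slide":[-4,-27,-40],"spin":0}
  ]
}}

```text
time: 12.15
tool_pos: [-0.2, 0.6941, 0.3844]
tool_rot: [1.474, 1.356, 0.116]
contact_force: [1.2, 1.9, 0.5]
opening: 0.0916
```

```bash
python3 -c "
from h import *
for w in ([-.25,.75,.36],[-.36,.8,.36]): goto(w)"
```

```text
t 12.15 pos [-0.2     0.6941  0.3844] xaxis [ 0.2112  0.0247 -0.9771] az 12.34 delta mm [ 14.7 -41.2 -65.6] spin None F [1.18 1.87 0.45] op 0.0916 q [ 1.838  0.828  0.274 -0.24   2.06   1.514]
t 12.15 pos [-0.2     0.6941  0.3844] xaxis [ 0.2112  0.0247 -0.9771] az 12.34 delta mm [  -7.3 -135.8 -137.5] spin None F [1.18 1.87 0.45] op 0.0916 q [ 1.838  0.828  0.274 -0.24   2.06   1.514]
```

Call:
{"api": "send_rows", "payload": {
  "motion": [
    {"hand":1,"slide":[-5,-34,-35],"spin":0},
    {"hand":1,"slide":[-5,-34,-35],"spin":0},
    {"hand":1,"slide":[-5,-34,-35],"spin":0}
  ]
}}

```text
time: 12.45
tool_pos: [-0.2918, 0.7178, 0.346]
tool_rot: [1.767, 1.359, 0.412]
contact_force: [0.5, 0.5, -0.2]
opening: 0.0917
```

```bash
python3 -c "
from h import *
for w in ([-.08,.55,.36],): goto(w)"
```

```text
t 12.45 pos [-0.2918  0.7178  0.346 ] xaxis [ 0.1926  0.0842 -0.9777] az 12.11 delta mm [ 13.  171.  209.2] spin None F [ 0.5   0.49 -0.2 ] op 0.0917 q [ 1.945  0.99   0.038 -0.245  2.092  1.604]
```

Call:
{"api": "send_rows", "payload": {
  "motion": [
    {"hand":1,"slide":[-10,-34,-34],"spin":0},
    {"hand":1,"slide":[-10,-36,-30],"spin":0}
  ]
}}

```text
time: 12.65
tool_pos: [-0.3508, 0.7162, 0.3295]
tool_rot: [2.027, 1.351, 0.677]
contact_force: [-0.5, -0.7, 0.5]
opening: 0.0914
```

```bash
python3 -c "
from h import *
for w in ([-.08,.55,.36],): goto(w)"
```

```text
t 12.65 pos [-0.3508  0.7162  0.3295] xaxis [ 0.1697  0.1363 -0.976 ] az 12.08 delta mm [ -6.5 231.5 219.6] spin None F [-0.53 -0.67  0.54] op 0.0914 q [ 2.015  1.011  0.039 -0.238  2.028  1.682]
```

Call:
{"api": "send_rows", "payload": {
  "motion": [
    {"hand":1,"slide":[-4,30,34],"spin":0},
    {"hand":1,"slide":[-4,30,34],"spin":0},
    {"hand":1,"slide":[-4,30,34],"spin":0},
    {"hand":1,"slide":[-4,30,34],"spin":0},
    {"hand":1,"slide":[-4,30,34],"spin":0},
    {"hand":1,"slide":[-4,30,34],"spin":0}
  ]
}}

```text
time: 13.25
tool_pos: [-0.1637, 0.5703, 0.3708]
tool_rot: [2.113, 1.342, 0.776]
contact_force: [1.6, 0.6, 0.5]
opening: 0.0921
```

```bash
python3 -c "
from h import *
for w in ([.25,.3,.34],[.4,0,.34],[.45,-.3,.30]): goto(w)"
```

```text
t 13.25 pos [-0.1637  0.5703  0.3708] xaxis [ 0.1617  0.1588 -0.974 ] az 12.73 delta mm [ 54.  331.5 363.8] spin None F [1.61 0.62 0.46] op 0.0921 q [ 1.827  0.354  1.14  -0.198  1.533  1.589]
t 13.25 pos [-0.1637  0.5703  0.3708] xaxis [ 0.1617  0.1588 -0.974 ] az 12.73 delta mm [ 30.6 410.1 689. ] spin None F [1.61 0.62 0.46] op 0.0921 q [ 1.827  0.354  1.14  -0.198  1.533  1.589]
t 13.25 pos [-0.1637  0.5703  0.3708] xaxis [ 0.1617  0.1588 -0.974 ] az 12.73 delta mm [ 30.  385.4 994.8] spin None F [1.61 0.62 0.46] op 0.0921 q [ 1.827  0.354  1.14  -0.198  1.533  1.589]
```

Call:
{"api": "send_rows", "payload": {
  "motion": [
    {"hand":1,"slide":[4,33,36],"spin":0},
    {"hand":1,"slide":[4,33,36],"spin":0},
    {"hand":1,"slide":[4,33,36],"spin":0},
    {"hand":1,"slide":[4,33,36],"spin":0},
    {"hand":1,"slide":[4,33,36],"spin":0},
    {"hand":1,"slide":[4,33,36],"spin":0},
    {"hand":1,"slide":[4,33,36],"spin":0},
    {"hand":1,"slide":[4,33,36],"spin":0}
  ]
}}

```text
time: 14.05
tool_pos: [0.1633, 0.3425, 0.3751]
tool_rot: [2.251, 1.282, 0.918]
contact_force: [0.8, 0.9, 0.1]
opening: 0.0916
```

```bash
python3 -c "
from h import *
for w in ([.25,.3,.34],[.4,0,.34],[.45,-.3,.30]): goto(w)"
```

```text
t 14.05 pos [0.1633 0.3425 0.3751] xaxis [ 0.1732  0.2266 -0.9585] az 12.42 delta mm [39.  65.9 68.5] spin None F [0.84 0.87 0.07] op 0.0916 q [ 0.925 -0.198  1.75  -0.002  1.3    0.687]
t 14.05 pos [0.1633 0.3425 0.3751] xaxis [ 0.1732  0.2266 -0.9585] az 12.42 delta mm [ -3.  145.8 391.5] spin None F [0.84 0.87 0.07] op 0.0916 q [ 0.925 -0.198  1.75  -0.002  1.3    0.687]
t 14.05 pos [0.1633 0.3425 0.3751] xaxis [ 0.1732  0.2266 -0.9585] az 12.42 delta mm [-24.  121.6 696.6] spin None F [0.84 0.87 0.07] op 0.0916 q [ 0.925 -0.198  1.75  -0.002  1.3    0.687]
```

Call:
{"api": "send_rows", "payload": {
  "motion": [
    {"hand":1,"slide":[1,15,26],"spin":0},
    {"hand":1,"slide":[1,15,26],"spin":0},
    {"hand":1,"slide":[1,15,26],"spin":0},
    {"hand":1,"slide":[1,15,26],"spin":0}
  ]
}}

```text
time: 14.45
tool_pos: [0.2477, 0.2488, 0.3746]
tool_rot: [2.216, 1.247, 0.881]
contact_force: [-0.3, -0.1, 0.2]
opening: 0.0918
```

```bash
python3 -c "
from h import *
for w in ([.4,0,.34],[.45,-.3,.30]): goto(w)
for n in ['top0','scene0']:
    q=load(n+'.pkl')
    v,u=np.mgrid[0:400:2,0:640:2];v=v.ravel();u=u.ravel();P=pts(q,np.c_[u,v])
    P=P[(q['range_z'][v,u]>0)]
    xs=np.arange(-.5,.6,.1);ys=np.arange(-1.,-.1,.1)
    print(n,ys.round(1))
    for x in xs: print(round(x,1),[ (lambda s: int(100*P[s][:,2].max()) if s.any() else None)((abs(P[:,0]-x)<.05)&(abs(P[:,1]-y)<.05)) for y in ys])
"
```

```text
t 14.45 pos [0.2477 0.2488 0.3746] xaxis [ 0.2024  0.2454 -0.9481] az 12.01 delta mm [  2.6  85.2 281.1] spin None F [-0.31 -0.07  0.21] op 0.0918 q [ 0.44  -0.285  1.819  0.141  1.316  0.189]
t 14.45 pos [0.2477 0.2488 0.3746] xaxis [ 0.2024  0.2454 -0.9481] az 12.01 delta mm [-23.   62.  585.9] spin None F [-0.31 -0.07  0.21] op 0.0918 q [ 0.44  -0.285  1.819  0.141  1.316  0.189]
top0 [-1.  -0.9 -0.8 -0.7 -0.6 -0.5 -0.4 -0.3 -0.2]
-0.5 [None, None, None, None, None, None, None, None, None]
-0.4 [None, None, None, None, None, None, None, None, None]
-0.3 [None, None, None, None, None, None, None, None, None]
-0.2 [None, None, None, None, None, None, None, None, None]
-0.1 [None, None, None, 7, 2, None, None, None, None]
-0.0 [None, None, None, 2, 0, None, 0, 0, None]
0.1 [None, None, None, 0, 61, 61, 63, 69, 69]
0.2 [None, None, None, 5, 58, 59, 63, 69, 74]
0.3 [-24, None, None, 6, 33, 59, 58, 0, 73]
0.4 [-23, None, 0, 0, 0, 2, 1, 17, 22]
0.5 [None, None, 0, 13, 13, 3, 0, 16, 0]
scene0 [-1.  -0.9 -0.8 -0.7 -0.6 -0.5 -0.4 -0.3 -0.2]
-0.5 [-73, None, None, None, None, None, None, None, None]
-0.4 [-73, None, None, None, None, None, None, None, None]
-0.3 [-73, None, None, None, 0, None, 0, 0, None]
-0.2 [-73, None, None, 1, 0, 0, 0, 0, 1]
-0.1 [-73, None, None, 38, 18, 1, 0, 0, 1]
-0.0 [-73, None, None, 2, 2, 0, 0, 0, 0]
0.1 [-73, None, None, 5, 65, 65, 63, 62, 0]
0.2 [-73, None, None, 6, 58, 59, 63, 65, 64]
0.3 [-23, None, None, 6, 33, 59, 58, 1, 21]
0.4 [-24, None, 0, 1, 1, 2, 0, 17, 23]
0.5 [-73, None, None, 14, 13, 3, 0, 17, 0]
```

```bash
cat >> h.py <<'E'
def plan(pos,n,spin=0.):
    s=observe();T=Tt(s);p=T[:3,3];M=T[:3,:3];st=(np.array(pos)-p)*1000/n
    for i in range(n):
        print((M.T@st).round(0).astype(int).tolist(),end=' '); M=M@R.from_rotvec([spin,0,0]).as_matrix()
    print(np.linalg.norm(st))
def tilt(a0=13.3):
    s=observe();x=Tt(s)[:3,0];a=np.radians(a0);e=np.array([np.cos(a),np.sin(a)]);f=np.array([-e[1],e[0]])
    print('t',s['time'],'tilt',x[:2].round(4),'az',np.degrees(np.arctan2(x[1],x[0])).round(1),'mag deg',np.degrees(np.arccos(-x[2])).round(2),'along',(x[:2]@e).round(4),'perp',(x[:2]@f).round(4))
E
python3 -c "
from h import *
plan([.44,-.06,.36],8,.13);tilt()"
```

```text
[-3, 15, 43] [-3, 20, 41] [-3, 25, 38] [-3, 30, 34] [-3, 34, 30] [-3, 38, 25] [-3, 41, 20] [-3, 43, 15] 45.508453916745026
t 14.45 tilt [0.2024 0.2454] az 50.5 mag deg 18.55 along 0.2534 perp 0.1922
```

Call:
{"api": "send_rows", "payload": {
  "motion": [
    {"hand":1,"slide":[-3,15,43],"spin":0.13},
    {"hand":1,"slide":[-3,20,41],"spin":0.13},
    {"hand":1,"slide":[-3,25,38],"spin":0.13},
    {"hand":1,"slide":[-3,30,34],"spin":0.13},
    {"hand":1,"slide":[-3,34,30],"spin":0.13},
    {"hand":1,"slide":[-3,38,25],"spin":0.13},
    {"hand":1,"slide":[-3,41,20],"spin":0.13},
    {"hand":1,"slide":[-3,43,15],"spin":0.13}
  ]
}}

```text
time: 15.25
tool_pos: [0.4334, -0.0684, 0.3846]
tool_rot: [3.108, 1.209, 0.711]
contact_force: [0.6, 1.0, 0.7]
opening: 0.0915
```

```bash
python3 -c "
from h import *
goto([.36,-.45,.36],-76.7);plan([.36,-.45,.36],8,.075);tilt()"
```

```text
t 15.25 pos [ 0.4334 -0.0684  0.3846] xaxis [ 0.268   0.231  -0.9353] az -47.47 delta mm [-84.9 231.3 301.5] spin 0.51 F [0.64 1.04 0.65] op 0.0915 q [-0.592 -0.023  1.595  0.35   1.476  0.218]
[-11, 29, 38] [-11, 32, 35] [-11, 34, 33] [-11, 37, 30] [-11, 39, 27] [-11, 41, 24] [-11, 42, 21] [-11, 44, 18] 48.669947202802426
t 15.25 tilt [0.268 0.231] az 40.8 mag deg 20.72 along 0.314 perp 0.1631
```

Call:
{"api": "send_rows", "payload": {
  "motion": [
    {"hand":1,"slide":[-9,29,38],"spin":0.07},
    {"hand":1,"slide":[-9,32,35],"spin":0.07},
    {"hand":1,"slide":[-9,34,33],"spin":0.07},
    {"hand":1,"slide":[-9,37,30],"spin":0.07},
    {"hand":1,"slide":[-9,39,27],"spin":0.07},
    {"hand":1,"slide":[-9,41,24],"spin":0.07},
    {"hand":1,"slide":[-9,42,21],"spin":0.07},
    {"hand":1,"slide":[-9,44,18],"spin":0.07}
  ]
}}

```text
time: 16.05
tool_pos: [0.3594, -0.4566, 0.3771]
tool_rot: [-2.767, 1.21, 0.539]
contact_force: [1.1, -0.4, 0.6]
opening: 0.0918
```

```bash
python3 -c "
from h import *
goto([.25,-.7,.36],-76.7);plan([.24,-.74,.36],7,.0);tilt()"
```

```text
t 16.05 pos [ 0.3594 -0.4566  0.3771] xaxis [ 0.3028  0.181  -0.9357] az -79.32 delta mm [-61.2 219.2 140.3] spin -0.046 F [ 1.07 -0.36  0.59] op 0.0918 q [-1.23   0.386  1.108  0.357  1.713  0.215]
[-10, 37, 22] [-10, 37, 22] [-10, 37, 22] [-10, 37, 22] [-10, 37, 22] [-10, 37, 22] [-10, 37, 22] 43.998464369994046
t 16.05 tilt [0.3028 0.181 ] az 30.9 mag deg 20.66 along 0.3363 perp 0.1065
```

Call:
{"api": "send_rows", "payload": {
  "motion": [
    {"hand":1,"slide":[-10,38,22],"spin":0},
    {"hand":1,"slide":[-10,38,22],"spin":0},
    {"hand":1,"slide":[-10,38,22],"spin":0},
    {"hand":1,"slide":[-10,38,22],"spin":0},
    {"hand":1,"slide":[-10,38,22],"spin":0},
    {"hand":1,"slide":[-10,38,22],"spin":0}
  ]
}}

```text
time: 16.65
tool_pos: [0.2596, -0.6931, 0.3857]
tool_rot: [-2.891, 1.219, 0.412]
contact_force: [0.3, -1.3, 0.4]
opening: 0.0919
```

```bash
python3 -c "
from h import *
goto([.25,-.7,.36],-76.7);plan([.24,-.80,.36],4,.0);tilt()"
```

```text
t 16.65 pos [ 0.2596 -0.6931  0.3857] xaxis [ 0.3156  0.1381 -0.9388] az -79.88 delta mm [20.1  7.2 18.5] spin -0.056 F [ 0.34 -1.34  0.35] op 0.0919 q [-1.459  0.903  0.148  0.406  2.159  0.166]
[1, 26, 10] [1, 26, 10] [1, 26, 10] [1, 26, 10] 27.912762273663684
t 16.65 tilt [0.3156 0.1381] az 23.6 mag deg 20.15 along 0.3389 perp 0.0618
```

Call:
{"api": "send_rows", "payload": {
  "motion": [
    {"hand":1,"slide":[0,42,16],"spin":-0.03},
    {"hand":1,"slide":[0,42,16],"spin":-0.02}
  ]
}}

```text
time: 16.85
tool_pos: [0.236, -0.7378, 0.3477]
tool_rot: [-3.042, 1.217, 0.303]
contact_force: [-1.0, -0.1, -0.4]
opening: 0.0916
```

```bash
python3 -c "
from h import *
goto([.4553,-.3015,.25],-76.7);plan([.4553,-.3015,.25],9,.0);tilt()"
```

```text
t 16.85 pos [ 0.236  -0.7378  0.3477] xaxis [ 0.3303  0.1034 -0.9382] az -77.94 delta mm [ 209.2 -377.3 -248.7] spin -0.022 F [-0.96 -0.14 -0.44] op 0.0916 q [-1.5    1.001  0.044  0.412  2.141  0.083]
[23, -42, -28] [23, -42, -28] [23, -42, -28] [23, -42, -28] [23, -42, -28] [23, -42, -28] [23, -42, -28] [23, -42, -28] [23, -42, -28] 55.33175343116679
t 16.85 tilt [0.3303 0.1034] az 17.4 mag deg 20.25 along 0.3452 perp 0.0247
```

Call:
{"api": "send_rows", "payload": {
  "motion": [
    {"hand":1,"slide":[15,-38,-24],"spin":0},
    {"hand":1,"slide":[15,-38,-24],"spin":0},
    {"hand":1,"slide":[15,-38,-24],"spin":0},
    {"hand":1,"slide":[15,-38,-24],"spin":0},
    {"hand":1,"slide":[15,-38,-24],"spin":0},
    {"hand":1,"slide":[15,-38,-24],"spin":0},
    {"hand":1,"slide":[15,-38,-24],"spin":0}
  ]
}}

```text
time: 17.55
tool_pos: [0.3539, -0.4754, 0.3288]
tool_rot: [-3.132, 1.214, 0.2]
contact_force: [0.9, 0.3, 0.2]
opening: 0.0917
```

```bash
python3 -c "
from h import *
goto([.4617,-.3,.23],-76.7);plan([.4617,-.3,.23],4,.0);tilt()"
```

```text
t 17.55 pos [ 0.3539 -0.4754  0.3288] xaxis [ 0.3424  0.0694 -0.937 ] az -79.03 delta mm [ 141.6 -151.3  -95.7] spin -0.041 F [0.85 0.29 0.18] op 0.0917 q [-1.251  0.35   1.287  0.356  1.467  0.098]
[35, -38, -24] [35, -38, -24] [35, -38, -24] [35, -38, -24] 57.08227399308642
t 17.55 tilt [0.3424 0.0694] az 11.5 mag deg 20.45 along 0.3492 perp -0.0112
```

Call:
{"api": "send_rows", "payload": {
  "motion": [
    {"hand":1,"slide":[21,-25,-16],"spin":-0.02},
    {"hand":1,"slide":[21,-25,-16],"spin":-0.02},
    {"hand":1,"slide":[21,-25,-16],"spin":0},
    {"hand":1,"slide":[21,-25,-16],"spin":0},
    {"hand":1,"slide":[21,-25,-16],"spin":0},
    {"hand":1,"slide":[21,-25,-16],"spin":0},
    {"hand":1,"slide":[0,0,0],"spin":0},
    {"hand":1,"slide":[0,0,0],"spin":0}
  ]
}}

```text
time: 18.35
tool_pos: [0.4539, -0.2847, 0.2653]
tool_rot: [2.949, 1.189, 0.052]
contact_force: [-0.1, -0.1, -0.1]
opening: 0.0919
```

```bash
python3 -c "
from h import *
goto([.4617,-.3,.122],-76.7);plan([.4617,-.3,.122],5,.0);tilt()"
```

```text
t 18.35 pos [ 0.4539 -0.2847  0.2653] xaxis [ 0.372   0.0195 -0.928 ] az -76.75 delta mm [135.6   6.4  49. ] spin -0.001 F [-0.13 -0.13 -0.09] op 0.0919 q [-0.887  0.179  1.703  0.353  1.055  0.295]
[27, 1, 10] [27, 1, 10] [27, 1, 10] [27, 1, 10] [27, 1, 10] 28.859642638174943
t 18.35 tilt [0.372  0.0195] az 3.0 mag deg 21.87 along 0.3665 perp -0.0666
```

Call:
{"api": "send_rows", "payload": {
  "motion": [
    {"hand":1,"slide":[22,1,8],"spin":0},
    {"hand":1,"slide":[22,1,8],"spin":0},
    {"hand":1,"slide":[22,1,8],"spin":0},
    {"hand":1,"slide":[22,1,8],"spin":0},
    {"hand":1,"slide":[0,0,0],"spin":0}
  ]
}}

```text
time: 18.85
tool_pos: [0.4587, -0.3031, 0.1824]
tool_rot: [2.884, 1.173, -0.014]
contact_force: [-0.3, 0.4, 0.1]
opening: 0.0918
```

```bash
python3 -c "
from h import *
goto([.4624,-.3011,.124],-76.7);tilt()
p=cam('wrist');save(p,'w2.pkl');cv2.imwrite('pics/w2.png',p['pixels'])
"
```

```text
t 18.85 pos [ 0.4587 -0.3031  0.1824] xaxis [ 0.3878 -0.0055 -0.9217] az -77.16 delta mm [55.2 -6.9 18.1] spin -0.008 F [-0.31  0.45  0.12] op 0.0918 q [-0.902  0.283  1.822  0.423  0.823  0.168]
t 18.85 tilt [ 0.3878 -0.0055] az -0.8 mag deg 22.82 along 0.3761 perp -0.0945
```

View pics/w2.png

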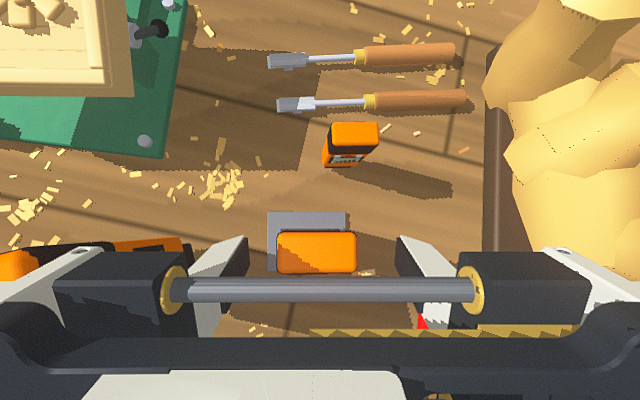

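```bash
python3 - <<'E'
from h import *
T=Tt(observe());M=T[:3,:3]
tilt()
for G in ([.4553,-.3015,.142],[.4536,-.2942,.142],[.4536,-.2942,.150]):
    tcp=np.array(G)+.019*M[:,0]
    for n in ['top0','scene0','w2']:
        q=load(n+'.pkl')
        v,u=np.mgrid[0:400,0:640];v=v.ravel();u=u.ravel();P=pts(q,np.c_[u,v]);P=P[q['range_z'][v,u]>0]
        s=(abs(P[:,0]-.39)<.06)&(abs(P[:,1]+.171)<.07)&(P[:,2]>.1)&(P[:,2]<.245)
        X=(P[s]-tcp)@M
        k=(X[:,0]<-.055)&(abs(X[:,2])<.045)
        print(G,n,s.sum(),k.sum(), X[k][:,1].max().round(4) if k.any() else None, 'fingers', (lambda kk:X[kk][:,1].max() if kk.any() else None)((X[:,0]>-.07)&(abs(X[:,2])<.02)), 'miny',X[:,1].max().round(3))
E
```

```text
t 18.9 tilt [ 0.3897 -0.0075] az -1.1 mag deg 22.94 along 0.3775 perp -0.0969
[0.4553, -0.3015, 0.142] top0 521 486 -0.1058 fingers -0.14028423910358848 miny -0.106
[0.4553, -0.3015, 0.142] scene0 908 612 -0.1061 fingers -0.11683086104706991 miny -0.106
[0.4553, -0.3015, 0.142] w2 2473 1815 -0.0545 fingers -0.1262100318519005 miny -0.055
[0.4536, -0.2942, 0.142] top0 521 485 -0.0984 fingers -0.13282754722748566 miny -0.098
[0.4536, -0.2942, 0.142] scene0 908 610 -0.0987 fingers -0.1093741691709671 miny -0.099
[0.4536, -0.2942, 0.142] w2 2473 1807 -0.0471 fingers -0.11837897358371147 miny -0.047
[0.4536, -0.2942, 0.15] top0 521 481 -0.0992 fingers -0.1336378323242374 miny -0.099
[0.4536, -0.2942, 0.15] scene0 908 566 -0.0995 fingers -0.10928031902490602 miny -0.099
[0.4536, -0.2942, 0.15] w2 2473 1741 -0.0479 fingers -0.11918925868046322 miny -0.048
```

```bash
python3 -c "
from h import *
goto([.4618,-.2977,.1275],-76.7);plan([.4618,-.2977,.1275],6);tilt()"
```

```text
t 18.9 pos [ 0.4595 -0.3038  0.1842] xaxis [ 0.3897 -0.0075 -0.9209] az -77.18 delta mm [ 53.1 -11.1  17.8] spin -0.008 F [ 0.31 -0.26  1.43] op 0.0922 q [-0.902  0.281  1.82   0.423  0.824  0.169]
[9, -2, 3] [9, -2, 3] [9, -2, 3] [9, -2, 3] [9, -2, 3] [9, -2, 3] 9.518781775881658
t 18.9 tilt [ 0.3897 -0.0075] az -1.1 mag deg 22.94 along 0.3775 perp -0.0969
```

Call:
{"api": "send_rows", "payload": {
  "motion": [
    {"hand":1,"slide":[9,-2,3],"spin":-0.008},
    {"hand":1,"slide":[9,-2,3],"spin":0},
    {"hand":1,"slide":[9,-2,3],"spin":0},
    {"hand":1,"slide":[9,-2,3],"spin":0},
    {"hand":1,"slide":[9,-1,3],"spin":0}
  ]
}}

```text
time: 19.4
tool_pos: [0.4632, -0.3024, 0.1396]
tool_rot: [2.845, 1.162, -0.044]
contact_force: [0.3, -0.2, -1.3]
opening: 0.0921
```

```bash
python3 -c "
from h import *
goto([.4618,-.2977,.1275],-76.7);tilt()"
```

```text
t 19.4 pos [ 0.4632 -0.3024  0.1396] xaxis [ 0.3971 -0.0176 -0.9176] az -76.86 delta mm [10.5 -6.3  4.6] spin -0.003 F [ 0.31 -0.2  -1.3 ] op 0.0921 q [-0.893  0.342  1.884  0.484  0.696  0.084]
t 19.4 tilt [ 0.3971 -0.0176] az -2.5 mag deg 23.42 along 0.3824 perp -0.1085
```

Call:
{"api": "send_rows", "payload": {
  "motion": [
    {"hand":1,"slide":[8,-6,4],"spin":0},
    {"hand":-0.2,"slide":[0,0,0],"spin":0},
    {"hand":-0.6,"slide":[0,0,0],"spin":0},
    {"hand":-1,"slide":[0,0,0],"spin":0},
    {"hand":-1,"slide":[0,0,0],"spin":0}
  ],
  "grip_force": 30
}}

```text
time: 19.9
tool_pos: [0.4617, -0.2976, 0.1277]
tool_rot: [2.848, 1.163, -0.041]
contact_force: [0.1, -1.6, 1.2]
opening: 0.0641
```

```bash
python3 -c "
from h import *
goto([.4618,-.2977,.1275],-76.7);tilt();print(observe()['torque'])"
```

```text
t 19.9 pos [ 0.4617 -0.2976  0.1277] xaxis [ 0.3959 -0.0163 -0.9182] az -76.84 delta mm [ 0.2  0.1 -0. ] spin -0.002 F [ 0.12 -1.56  1.23] op 0.0641 q [-0.889  0.355  1.907  0.503  0.664  0.063]
t 19.9 tilt [ 0.3959 -0.0163] az -2.4 mag deg 23.34 along 0.3815 perp -0.1069
[-0.09872715  0.17521823 -0.07996529]
```

Still closing, so I'll let the fingers finish.

Call:
{"api": "send_rows", "payload": {
  "motion": [
    {"hand":-1,"slide":[0,0,0],"spin":0},
    {"hand":-1,"slide":[0,0,0],"spin":0},
    {"hand":-1,"slide":[0,0,0],"spin":0}
  ]
}}

```text
time: 20.2
tool_pos: [0.4618, -0.2978, 0.1282]
tool_rot: [2.847, 1.163, -0.042]
contact_force: [-1.0, -0.8, -1.4]
opening: 0.0577
```

```bash
python3 -c "
from h import *
goto([.4618,-.2977,.225],-76.7);plan([.4618,-.2977,.225],4);tilt();print(observe()['torque'])
p=cam('wrist');cv2.imwrite('pics/w3.png',p['pixels'])"
```

```text
t 20.2 pos [ 0.4618 -0.2978  0.1282] xaxis [ 0.3962 -0.0167 -0.918 ] az -76.83 delta mm [-88.8  11.1 -36.8] spin -0.002 F [-0.96 -0.78 -1.36] op 0.0577 q [-0.889  0.354  1.907  0.502  0.665  0.063]
[-22, 3, -9] [-22, 3, -9] [-22, 3, -9] [-22, 3, -9] 24.19451749496088
t 20.2 tilt [ 0.3962 -0.0167] az -2.4 mag deg 23.37 along 0.3818 perp -0.1074
[-0.0120149   0.34428393 -0.0122748 ]
```

View pics/w3.png

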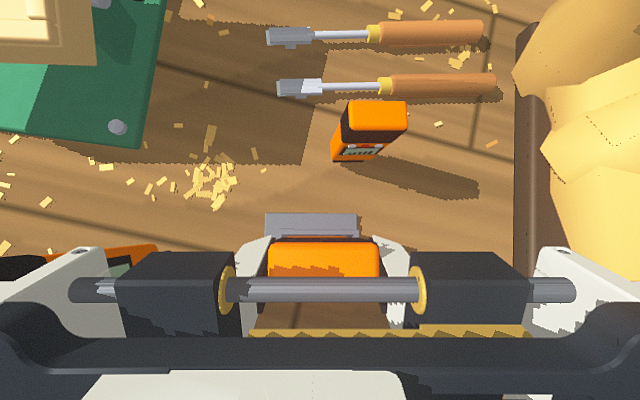

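The meter at (322,262) is held between the pads at 57.7 mm opening, with low forces. I'll lift it straight up.

Call:
{"api": "send_rows", "payload": {
  "motion": [
    {"hand":-1,"slide":[-9,1,-4],"spin":0},
    {"hand":-1,"slide":[-18,2,-8],"spin":0},
    {"hand":-1,"slide":[-20,2,-9],"spin":0},
    {"hand":-1,"slide":[-20,2,-9],"spin":0},
    {"hand":-1,"slide":[-20,2,-9],"spin":0},
    {"hand":-1,"slide":[-20,2,-9],"spin":0}
  ],
  "grip_force": 45
}}

```text
time: 20.85
tool_pos: [0.4621, -0.2925, 0.2478]
tool_rot: [2.864, 1.172, -0.027]
contact_force: [-0.0, 0.0, -2.3]
opening: 0.0573
```

```bash
python3 -c "
from h import *
goto([.4618,-.2977,.25],-76.7);tilt()
p=cam('scene');save(p,'s2.pkl');cv2.imwrite('pics/s2.png',cv2.resize(p['pixels'][100:300,150:450],None,fx=2.6,fy=2.6,interpolation=2))"
```

```text
t 20.85 pos [ 0.4621 -0.2925  0.2478] xaxis [ 0.3877 -0.0105 -0.9217] az -76.84 delta mm [-2.   5.2  0.7] spin -0.002 F [-0.02  0.05 -2.25] op 0.0573 q [-0.879  0.199  1.734  0.362  0.97   0.271]
t 20.85 tilt [ 0.3877 -0.0105] az -1.6 mag deg 22.82 along 0.3749 perp -0.0995
```

View pics/s2.png

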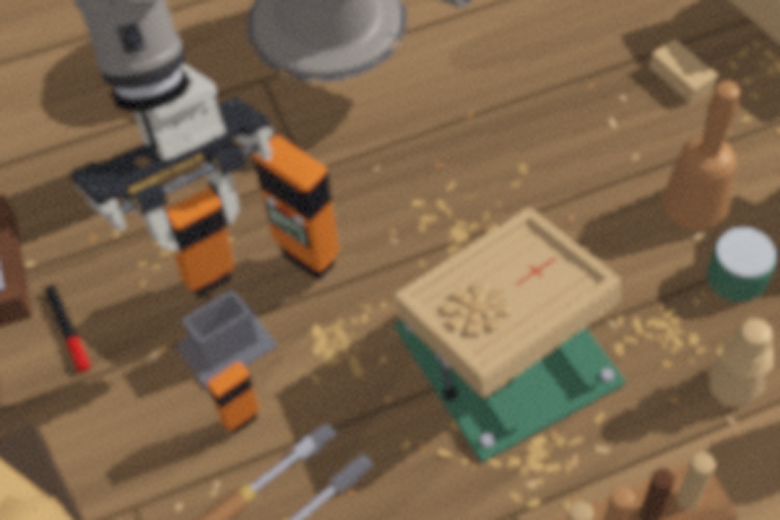

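```bash
cat > mp.py <<'E'
from h import *
p=cam('wrist');save(p,'w4.pkl');cv2.imwrite('pics/w4.png',p['pixels'])
Tc=np.array(p['T_tool_cam'])
q=dict(p);q['W']=Tc
im=p['pixels'].astype(int)
m=(im[...,2]-im[...,0]>110)
m[:, :255]=0;m[:,390:]=0;m[:190]=0;m[285:]=0
v,u=np.where(m&(p['range_z']>0));X=pts(q,np.c_[u,v])
print(len(X),X.min(0).round(3),X.max(0).round(3),'v',v.min(),v.max())
np.save('X.npy',np.c_[X,u,v])
rng=np.random.default_rng(0)
left=np.ones(len(X),bool)
for k in range(2):
    best=None;I=np.where(left)[0]
    for _ in range(400):
        i=rng.choice(I,3,False);n=np.cross(X[i[1]]-X[i[0]],X[i[2]]-X[i[0]]);
        if np.linalg.norm(n)<1e-6: continue
        n/=np.linalg.norm(n);c=abs((X[I]-X[i[0]])@n)<.0012
        if best is None or c.sum()>best.sum(): best=c
    J=I[best];c0=X[J].mean(0);n=np.linalg.svd(X[J]-c0,full_matrices=False)[2][2]
    print('plane',k,len(J),'n tool',n.round(4),'c',c0.round(4),'std',((X[J]-c0)@n).std(),'extent y',X[J][:,1].min().round(4),X[J][:,1].max().round(4))
    left[J]=False
E
python3 mp.py
```

```text
3822 [-0.079 -0.101 -0.031] [0.255 0.077 0.099] v 190 276
plane 0 3130 n tool [-0.9078  0.0591 -0.4153] c [-0.0366  0.0006 -0.0136] std 0.0005685172195796532 extent y -0.026 0.028
plane 1 375 n tool [-0.6819  0.047  -0.7299] c [-0.0333  0.001  -0.0179] std 0.00060177307650294 extent y -0.0265 0.0282
```

View pics/w4.png

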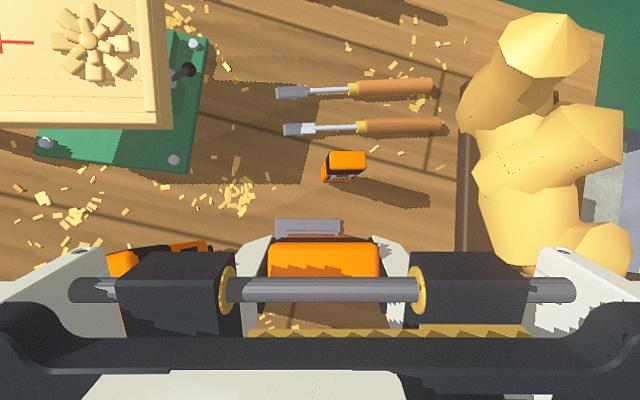

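Call:
{"api": "send_rows", "payload": {
  "motion": [
    {"hand":-1,"slide":[-18,0,-8],"spin":0},
    {"hand":-1,"slide":[-18,0,-8],"spin":0},
    {"hand":-1,"slide":[-18,0,-8],"spin":0}
  ],
  "grip_force": 60
}}

```text
time: 21.25
tool_pos: [0.4613, -0.2848, 0.3047]
tool_rot: [2.87, 1.176, -0.022]
contact_force: [-0.8, -0.2, -2.4]
opening: 0.057
```

```bash
python3 mp.py; cat > pl.py <<'E'
from h import *
# cross from top0 & scene0 : redness-weighted
C=[]
for n,b in [('scene0',(345,366,195,212)),('top0',(286,310,172,192))]:
    r=load(n+'.pkl');im=r['pixels'].astype(float);w=im[...,2]-im[...,1]
    v,u=np.mgrid[b[2]:b[3],b[0]:b[1]];v=v.ravel();u=u.ravel();ww=w[v,u]-29;k=ww>8
    P=pts(r,np.c_[u,v])[k];ww=ww[k];c=(P*ww[:,None]).sum(0)/ww.sum()
    A=(P-c)*np.sqrt(ww)[:,None];V=np.linalg.svd(A,full_matrices=False)[2]
    print(n,'c',c.round(4),'dir',V[0].round(4),'az',np.degrees(np.arctan2(V[0][1],V[0][0])).round(1),len(P))
    # centroid px of cross via peaks
E
python3 pl.py; python3 - <<'E'
from h import *
T=Tt(observe());n=np.array([-.9078,.0591,-.4153]);print('meter z world',(T[:3,:3]@n).round(4));tilt();goto([.5,0,.4])
E
```

```text
4020 [-0.079 -0.113 -0.031] [0.307 0.028 0.078] v 190 276
plane 0 3140 n tool [-0.9078  0.0606 -0.4149] c [-0.0366  0.0007 -0.0137] std 0.0005621478802885158 extent y -0.0258 0.0279
plane 1 375 n tool [ 0.8909 -0.0637  0.4496] c [-0.0329 -0.0007 -0.0171] std 0.000572154618747293 extent y -0.0265 0.0283
scene0 c [0.5917 0.0406 0.1495] dir [ 0.4624 -0.2789  0.8417] az -31.1 61
top0 c [0.5852 0.0439 0.1351] dir [-0.2527  0.967  -0.0321] az 104.6 59
meter z world [0.0315 0.0579 0.9979]
t 21.3 tilt [ 0.3886 -0.0121] az -1.8 mag deg 22.88 along 0.3754 perp -0.1012
t 21.3 pos [ 0.4624 -0.2855  0.3085] xaxis [ 0.3886 -0.0121 -0.9213] az -76.84 delta mm [ -73.1 -258.  -139.3] spin None F [1.03 0.29 1.34] op 0.0572 q [-0.868  0.142  1.633  0.328  1.113  0.344]
```

```bash
python3 -c "
from h import *
plan([.5,.1,.40],8)"
```

```text
[-9, -44, -21] [-9, -44, -21] [-9, -44, -21] [-9, -44, -21] [-9, -44, -21] [-9, -44, -21] [-9, -44, -21] [-9, -44, -21] 49.750512645828486
```

Call:
{"api": "send_rows", "payload": {
  "motion": [
    {"hand":-1,"slide":[-9,-43,-21],"spin":0},
    {"hand":-1,"slide":[-9,-43,-21],"spin":0},
    {"hand":-1,"slide":[-9,-43,-21],"spin":0},
    {"hand":-1,"slide":[-9,-43,-21],"spin":0},
    {"hand":-1,"slide":[-9,-43,-21],"spin":0},
    {"hand":-1,"slide":[-9,-43,-21],"spin":0},
    {"hand":-1,"slide":[-9,-43,-21],"spin":0},
    {"hand":-1,"slide":[-9,-43,-21],"spin":0}
  ]
}}

```text
time: 22.1
tool_pos: [0.5056, 0.0969, 0.3901]
tool_rot: [2.873, 1.187, -0.03]
contact_force: [1.1, -0.4, -2.4]
opening: 0.0567
```

```bash
cat >> h.py <<'E'
NM=np.array([-.9078,.0600,-.4151]);NM/=np.linalg.norm(NM)
PN=np.array([-.1904,-.026,.9813])
def mz(nm=NM,pn=PN):
    T=Tt(observe());z=T[:3,:3]@nm;print('meter z',z.round(4),'need down-add',(z-pn)[:2].round(4),'az',np.degrees(np.arctan2(*(z-pn)[[1,0]])).round(1),'err deg',np.degrees(np.arccos(z@pn)).round(2))
E
python3 -c "
from h import *
goto([.55,.45,.42],-76.7);plan([.55,.45,.42],8);tilt();mz()"
```

```text
t 22.1 pos [0.5056 0.0969 0.3901] xaxis [ 0.3745 -0.0113 -0.9272] az -77.42 delta mm [ -15.1 -330.3 -134.9] spin -0.013 F [ 1.11 -0.42 -2.44] op 0.0567 q [ 0.062  0.024  1.54  -0.037  1.195  1.401]
[-2, -41, -17] [-2, -41, -17] [-2, -41, -17] [-2, -41, -17] [-2, -41, -17] [-2, -41, -17] [-2, -41, -17] [-2, -41, -17] 44.641524181642055
t 22.1 tilt [ 0.3745 -0.0113] az -1.7 mag deg 22.0 along 0.3618 perp -0.0972
meter z [0.0473 0.0508 0.9976] need down-add [0.2377 0.0768] az 17.9 err deg 14.39
```

```bash
python3 -c "
from h import *
plan([.81,.21,.40],7)"
```

```text
[15, -6, -44] [15, -6, -44] [15, -6, -44] [15, -6, -44] [15, -6, -44] [15, -6, -44] [15, -6, -44] 46.415674395502684
```

Call:
{"api": "send_rows", "payload": {
  "motion": [
    {"hand":-1,"slide":[15,-6,-46],"spin":0},
    {"hand":-1,"slide":[15,-6,-46],"spin":0},
    {"hand":-1,"slide":[15,-6,-46],"spin":0},
    {"hand":-1,"slide":[15,-6,-46],"spin":0},
    {"hand":-1,"slide":[15,-6,-46],"spin":0},
    {"hand":-1,"slide":[15,-6,-46],"spin":0},
    {"hand":-1,"slide":[15,-6,-46],"spin":0}
  ]
}}

```text
time: 22.8
tool_pos: [0.8091, 0.2219, 0.3939]
tool_rot: [2.872, 1.199, -0.014]
contact_force: [1.0, -0.2, -1.6]
opening: 0.0568
```

```bash
python3 -c "
from h import *
goto([.9,.24,.40],-76.7);plan([.95,.26,.42],4);tilt();mz()"
```

```text
t 22.8 pos [0.8091 0.2219 0.3939] xaxis [ 0.3634 -0.0052 -0.9316] az -76.37 delta mm [ 27.3   4.4 -88.7] spin 0.006 F [ 1.02 -0.17 -1.64] op 0.0568 q [ 0.207  0.786  0.372 -0.08   1.62   1.504]
[7, 0, -36] [7, 0, -36] [7, 0, -36] [7, 0, -36] 37.07383913241409
t 22.8 tilt [ 0.3634 -0.0052] az -0.8 mag deg 21.31 along 0.3525 perp -0.0886
meter z [0.0584 0.052  0.9969] need down-add [0.2488 0.078 ] az 17.4 err deg 15.02
```

Call:
{"api": "send_rows", "payload": {
  "motion": [
    {"hand":-1,"slide":[10,-8,-48],"spin":0},
    {"hand":-1,"slide":[8,-8,-48],"spin":0},
    {"hand":-1,"slide":[8,-8,-48],"spin":0},
    {"hand":-1,"slide":[4,-8,-48],"spin":0}
  ]
}}

```text
time: 23.2
tool_pos: [0.8777, 0.263, 0.35]
tool_rot: [2.918, 1.133, 0.042]
contact_force: [0.9, 0.8, -1.4]
opening: 0.0568
```

```bash
python3 -c "
from h import *
goto([.9,.24,.40],-76.7);plan([1.0,.3,.42],4);tilt();mz()"
```

```text
t 23.2 pos [0.8777 0.263  0.35  ] xaxis [ 0.424   0.0177 -0.9055] az -75.99 delta mm [-36.2  32.3 -34.2] spin 0.012 F [ 0.86  0.77 -1.41] op 0.0568 q [ 0.236  1.013  0.041 -0.082  1.656  1.517]
[-3, 0, -36] [-3, 0, -36] [-3, 0, -36] [-3, 0, -36] 36.41745837770849
t 23.2 tilt [0.424  0.0177] az 2.4 mag deg 25.11 along 0.4167 perp -0.0803
meter z [-0.0081  0.0331  0.9994] need down-add [0.1823 0.0591] az 17.9 err deg 11.07
```

Call:
{"api": "send_rows", "payload": {
  "motion": [
    {"hand":-1,"slide":[-12,-8,-47],"spin":0},
    {"hand":-1,"slide":[-12,-8,-47],"spin":0},
    {"hand":-1,"slide":[-12,-8,-47],"spin":0}
  ]
}}

```text
time: 23.5
tool_pos: [0.8856, 0.2891, 0.3764]
tool_rot: [2.96, 1.052, 0.091]
contact_force: [-0.3, -0.1, -2.9]
opening: 0.0566
```

```bash
python3 -c "
from h import *
goto([.9,.24,.40],-76.7);tilt();mz()"
```

```text
t 23.5 pos [0.8856 0.2891 0.3764] xaxis [ 0.4941  0.0453 -0.8682] az -75.71 delta mm [-15.6  53.  -10.9] spin 0.017 F [-0.29 -0.09 -2.95] op 0.0566 q [ 0.262  0.996  0.038 -0.084  1.595  1.536]
t 23.5 tilt [0.4941 0.0453] az 5.2 mag deg 29.75 along 0.4913 perp -0.0696
meter z [-0.0877  0.0079  0.9961] need down-add [0.1027 0.0339] az 18.2 err deg 6.29
```

Call:
{"api": "send_rows", "payload": {
  "motion": [
    {"hand":-1,"slide":[-12,-10,-46],"spin":0},
    {"hand":-1,"slide":[-12,-10,-46],"spin":0}
  ]
}}

```text
time: 23.7
tool_pos: [0.8849, 0.3085, 0.4106]
tool_rot: [2.987, 0.983, 0.122]
contact_force: [-0.0, -0.6, -2.5]
opening: 0.0565
```

```bash
python3 mp.py; python3 -c "
from h import *
tilt();mz();plan([.62,.05,.42],8)"
```

```text
3966 [-0.079 -0.139 -0.031] [0.382 0.028 0.163] v 231 276
plane 0 3141 n tool [-0.9005  0.046  -0.4324] c [-0.0362  0.0006 -0.0135] std 0.0005767341444632055 extent y -0.0263 0.0276
plane 1 373 n tool [-0.8735  0.0436 -0.4848] c [-0.0332 -0.0015 -0.0156] std 0.0004978300009820113 extent y -0.0271 0.0279
t 23.75 tilt [0.5551 0.0708] az 7.3 mag deg 34.03 along 0.5565 perp -0.0588
meter z [-0.1596 -0.0167  0.987 ] need down-add [0.0308 0.0093] az 16.7 err deg 1.98
[-21, 23, 34] [-21, 23, 34] [-21, 23, 34] [-21, 23, 34] [-21, 23, 34] [-21, 23, 34] [-21, 23, 34] [-21, 23, 34] 46.370003854251095
```

```bash
sed -i 's/^NM=np.array.*/NM=np.array([-.9005,.046,-.4324]);NM\/=np.linalg.norm(NM)/' h.py; python3 -c "
from h import *
mz();plan([.585,.06,.42],8)"
```

```text
meter z [-0.1453  0.0017  0.9894] need down-add [0.0451 0.0277] az 31.5 err deg 3.13
[-24, 21, 37] [-24, 21, 37] [-24, 21, 37] [-24, 21, 37] [-24, 21, 37] [-24, 21, 37] [-24, 21, 37] [-24, 21, 37] 48.76640641053532
```

Call:
{"api": "send_rows", "payload": {
  "motion": [
    {"hand":-1,"slide":[-20,20,35],"spin":0},
    {"hand":-1,"slide":[-20,20,35],"spin":0},
    {"hand":-1,"slide":[-20,20,35],"spin":0},
    {"hand":-1,"slide":[-20,20,35],"spin":0},
    {"hand":-1,"slide":[-20,20,35],"spin":0}
  ]
}}

```text
time: 24.25
tool_pos: [0.7485, 0.1906, 0.4119]
tool_rot: [2.987, 0.972, 0.131]
contact_force: [0.8, -0.6, -2.5]
opening: 0.0563
```

```bash
python3 - <<'E'
from h import *
D=np.load('X.npy');X=D[:,:3]
n=NM;c=np.array([-.0362,.0006,-.0135])
d=(X-c)@n;k=abs(d)<.0015
Y=X[k]
# meter axes in tool: y_m ~ tool y made perp to n ; x' = y x z
ym=np.array([0,1,0])-n*n[1];ym/=np.linalg.norm(ym);xm=np.cross(ym,n)
a=Y@xm;b=Y@ym
print('xm',xm.round(3),'a range',np.percentile(a,[0,1,2,50,98,99,100]).round(4),'b',np.percentile(b,[0,1,50,99,100]).round(4))
rc=cv2.minAreaRect((np.c_[a,b]*1000).astype(np.float32));print(rc)
print('n.c',n@c)
p=load('w4.pkl')
T=Tt(observe());print('xm world',(T[:3,:3]@xm).round(3));mz();goto([.585,.06,.40],-76);tilt()
plan([.55,.06,.38],6)
E
```

```text
xm [-0.433  0.     0.901] a range [-0.005  -0.0041 -0.0041  0.0036  0.0108  0.0109  0.0111] b [-0.0281 -0.0271 -0.0012  0.0252  0.0259]
((2.9877705574035645, -1.1057796478271484), (53.977718353271484, 16.000825881958008), 89.59823608398438)
n.c 0.038463369052207534
xm world [-0.953 -0.265 -0.145]
meter z [-0.1503  0.0015  0.9886] need down-add [0.0401 0.0275] az 34.4 err deg 2.89
t 24.25 pos [0.7485 0.1906 0.4119] xaxis [ 0.5589  0.0735 -0.826 ] az -75.18 delta mm [-91.1  83.1 169.4] spin 0.014 F [ 0.77 -0.55 -2.55] op 0.0563 q [ 0.156  0.422  1.053 -0.016  1.068  1.445]
t 24.25 tilt [0.5589 0.0735] az 7.5 mag deg 34.31 along 0.5608 perp -0.0571
[-16, 12, 35] [-16, 12, 35] [-16, 12, 35] [-16, 12, 35] [-16, 12, 35] [-16, 12, 35] 39.95066010539387
```

```bash
cat >> h.py <<'E'
def Om(nm=NM,c=(.0385,.009,-.0011)):
    ym=np.array([0,1,0])-nm*nm[1];ym/=np.linalg.norm(ym);xm=np.cross(ym,nm)
    return nm*(c[0]-.156)+xm*c[1]+ym*c[2],ym
MK=np.array([.5850,.0438,.1360]);G=np.array([.2527,-.967,.0321])
def rel(h,n=0,mk=None,spin=0):
    mk=MK if mk is None else mk
    s=observe();T=Tt(s);O,ym=Om();o=T[:3,3]+T[:3,:3]@O
    tgt=mk+PN*h;d=T[:3,:3].T@(tgt-o)*1000
    y=T[:3,:3]@ym;g=G-PN*(G@PN);g/=np.linalg.norm(g);yp=y-PN*(y@PN);yp/=np.linalg.norm(yp)
    ang=np.arctan2(np.cross(yp,g)@PN,yp@g)
    e=np.array(o-mk);gx=np.cross(g,PN)
    print('t',s['time'],'O',o.round(4),'height',(e@PN*1000).round(1),'along grain',(e@g*1000).round(1),'across',(e@gx*1000).round(1),'slide needed',d.round(1),'yaw spin needed (tool)',(-ang).round(3),'F',s['contact_force'].round(1))
    mz()
E
python3 -c "
from h import *
rel(.06)"
```

```text
t 24.25 O [0.7573 0.1891 0.2944] height 118.9 along grain -92.9 across -230.5 slide needed [-31.2  86.  238.4] yaw spin needed (tool) 0.011 F [ 0.8 -0.6 -2.5]
meter z [-0.1503  0.0015  0.9886] need down-add [0.0401 0.0275] az 34.4 err deg 2.89
```

Call:
{"api": "send_rows", "payload": {
  "motion": [
    {"hand":-1,"slide":[-5,14,40],"spin":0},
    {"hand":-1,"slide":[-5,14,40],"spin":0},
    {"hand":-1,"slide":[-5,14,40],"spin":0},
    {"hand":-1,"slide":[-5,14,40],"spin":0},
    {"hand":-1,"slide":[-5,14,40],"spin":0},
    {"hand":-1,"slide":[0,0,0],"spin":0}
  ]
}}

```text
time: 24.85
tool_pos: [0.5811, 0.0636, 0.3355]
tool_rot: [2.979, 0.951, 0.123]
contact_force: [-0.3, -0.5, -3.0]
opening: 0.0569
```

```bash
python3 mp.py;python3 -c "
from h import *
rel(.06);tilt()
"
```

```text
4571 [-0.079 -0.125 -0.031] [0.384 0.136 0.132] v 190 276
plane 0 3145 n tool [-0.9014  0.0409 -0.431 ] c [-0.0363  0.0004 -0.0136] std 0.0005674851223359434 extent y -0.0264 0.0276
plane 1 404 n tool [-0.8099  0.0959 -0.5787] c [0.3516 0.0331 0.0892] std 0.0006545474191024236 extent y -0.1248 0.1358
t 24.9 O [0.5962 0.0624 0.2217] height 81.5 along grain -13.1 across -31.7 slide needed [ 7.1 11.2 38.2] yaw spin needed (tool) 0.01 F [ 0.3  0.2 -0.3]
meter z [-0.1782  0.0034  0.984 ] need down-add [0.0122 0.0294] az 67.5 err deg 1.94
t 24.9 tilt [0.5821 0.0713] az 7.0 mag deg 35.91 along 0.5829 perp -0.0646
```

View pics/w4.png

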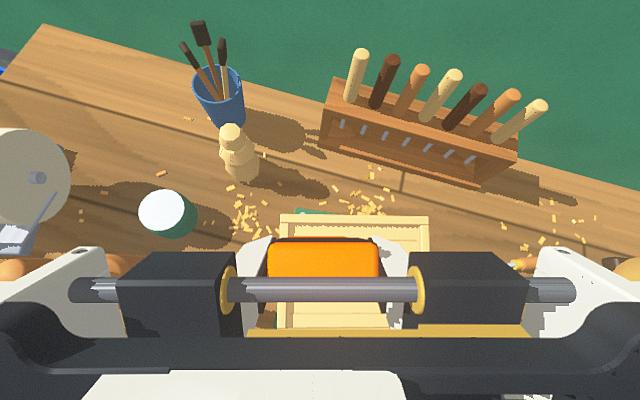

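```bash
cat > ov.py <<'E'
from h import *
import sys
def proj(p,P):
    W=p['W'];c=(np.atleast_2d(P)-W[:3,3])@W[:3,:3]
    K=np.array([[p['fx'],0,p['cx']],[0,p['fy'],p['cy']],[0,0,1]])
    return cv2.projectPoints(c,np.zeros(3),np.zeros(3),K,np.array(p['distortion'],float))[0].reshape(-1,2)
def overlay(n,tag,z=6,hw=(66,50),model=True):
    p=cam(n);save(p,f'{n}_{tag}.pkl');T=Tt(observe());O,ym=Om()
    o=T[:3,3]+T[:3,:3]@O;Z=T[:3,:3]@NM;Y=T[:3,:3]@ym;Xx=np.cross(Y,Z)
    c=proj(p,o+.06*Z)[0].astype(int);u0=c[0]-hw[0];v0=c[1]-hw[1]
    im=cv2.resize(p['pixels'][v0:v0+2*hw[1],u0:u0+2*hw[0]],None,fx=z,fy=z,interpolation=2)
    def L(a,b,col):
        q=(proj(p,np.array([a,b]))-[u0,v0]+.5)*z;cv2.line(im,tuple(q[0].astype(int)),tuple(q[1].astype(int)),col,1)
    cr=[[sx*.014,sy*.028] for sx,sy in [(1,1),(1,-1),(-1,-1),(-1,1)]]
    if model:
        for i in range(4):
            a,b=cr[i],cr[(i+1)%4]
            for zz in (.034,.156): L(o+Xx*a[0]+Y*a[1]+Z*zz,o+Xx*b[0]+Y*b[1]+Z*zz,(255,255,0))
            L(o+Xx*a[0]+Y*a[1]+Z*.034,o+Xx*a[0]+Y*a[1]+Z*.156,(255,255,0))
        for s in (1,-1): L(o+Y*.015*s,o+Y*.015*s+Z*.012,(255,0,255))
    g=G-PN*(G@PN);g/=np.linalg.norm(g);gx=np.cross(g,PN)
    L(MK-.03*g,MK+.03*g,(0,255,0));L(MK-.011*gx,MK+.011*gx,(0,255,0))
    cv2.imwrite(f'pics/ov_{n}_{tag}.png',im)
if __name__=='__main__':
    for n in ('scene','top'): overlay(n,sys.argv[1])
E
python3 ov.py a; python3 - <<'E'
from h import *
for n,b in [('scene0',(344,366,197,211)),('top0',(286,309,175,187))]:
    r=load(n+'.pkl');im=r['pixels'].astype(float);w=im[...,2]-im[...,1]
    v,u=np.mgrid[b[2]:b[3],b[0]:b[1]];v=v.ravel();u=u.ravel();ww=w[v,u]-30;k=ww>4;u,v,ww=u[k],v[k],ww[k]
    d=pts(r,np.c_[u,v],np.ones(len(u)))-r['W'][:3,3];o=r['W'][:3,3]
    # plane through local depth mean
    A=pts(r,np.c_[u,v]);h=np.median(A@PN);P=o+d*((h-o@PN)/(d@PN))[:,None]
    c=(P*ww[:,None]).sum(0)/ww.sum();V=np.linalg.svd((P-c)*np.sqrt(ww)[:,None],full_matrices=False)[2]
    m=ww>25
    print(n,'h',h.round(4),'c',c.round(4),'dir',V[0].round(4),len(u),'peak',P[np.argmax(ww)].round(4),'ext',((P-c)@V[0]).min().round(4),((P-c)@V[0]).max().round(4),((P-c)@V[1]).min().round(4),((P-c)@V[1]).max().round(4))
E
```

```text
scene0 h 0.0208 c [0.5841 0.0454 0.1357] dir [ 0.2633 -0.9644  0.0255] 71 peak [0.5852 0.0456 0.1359] ext -0.0306 0.0323 -0.0109 0.0111
top0 h 0.0196 c [0.5852 0.0442 0.1346] dir [-0.2542  0.9669 -0.0237] 66 peak [0.5863 0.043  0.1348] ext -0.0292 0.0301 -0.0104 0.0116
```

View pics/ov_scene_a.png

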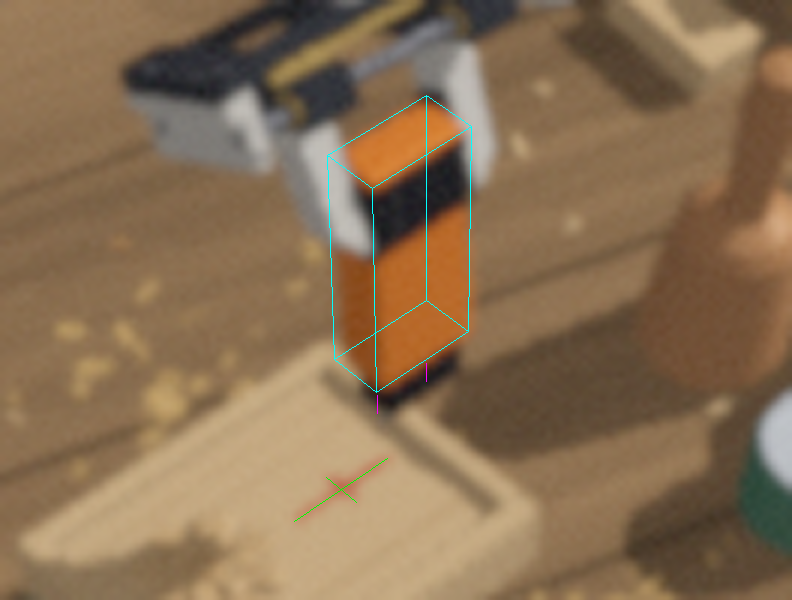

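View pics/ov_top_a.png

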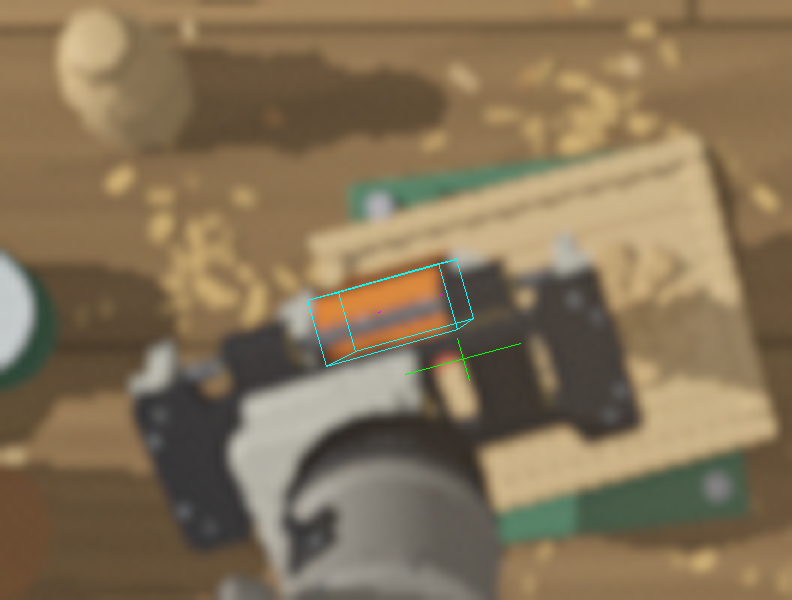

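```bash
cat > ed.py <<'E'
from ov import *
def edges(p,T):
    O,ym=Om();o=T[:3,3]+T[:3,:3]@O;Z=T[:3,:3]@NM;Y=T[:3,:3]@ym;Xx=np.cross(Y,Z)
    im=p['pixels'].astype(float);w=im[...,2]-im[...,0]
    t=np.linspace(.045,.104,9)
    out={}
    for name,(sx,sy) in {'a':(1,1),'b':(1,-1),'c':(-1,1),'d':(-1,-1)}.items():
        q=proj(p,np.array([o+Xx*.014*sx+Y*.028*sy+Z*k for k in t]));out[name]=q
    right=max(out.values(),key=lambda q:q[:,0].mean());left=min(out.values(),key=lambda q:q[:,0].mean())
    for nm,q,sg in (('right',right,1),('left',left,-1)):
        d=[]
        for u,v in q:
            xs=np.arange(u-5,u+5.01,.25);row=np.array([cv2.getRectSubPix(w.astype(np.float32),(1,1),(float(x),float(v)))[0,0] for x in xs])
            g=-sg*np.gradient(cv2.GaussianBlur(row.reshape(1,-1),(0,0),2).ravel());g=np.clip(g,0,None);i=np.argmax(g);d.append(xs[i]-u)
        f=np.polyfit(t,d,1);print(nm,'offset px at z..',np.round(d,2),'slope px/m',f[0].round(1))
    dist=np.linalg.norm(o-p['W'][:3,3]);print('mm/px',dist/p['fx']*1000)
if __name__=='__main__':
    edges(load('scene_a.pkl'),Tt(observe()))
    print(observe()['time'])
E
python3 ed.py
```

```text
right offset px at z.. [ 0.25  0.5   0.25  0.25 -0.25 -0.5  -0.5  -0.75 -0.75] slope px/m -22.6
left offset px at z.. [ 1.75  1.5   1.25  1.25  1.5   1.    1.    0.75 -4.5 ] slope px/m -63.3
mm/px 2.7866378814706607
25.0
```

```bash
python3 - <<'E'
from ov import *
p=load('scene0.pkl')
im=p['pixels'].astype(float);w=(im[...,2]-im[...,0])
def edge(v,u,sg,r=5):
    xs=np.arange(u-r,u+r+.01,.25);row=np.array([cv2.getRectSubPix(w.astype(np.float32),(1,1),(float(x),float(v)))[0,0] for x in xs])
    g=np.clip(-sg*np.gradient(cv2.GaussianBlur(row.reshape(1,-1),(0,0),2).ravel()),0,None);return xs[np.argmax(g)]
# tall meter corner: right edge in image
best=None
for cx in np.arange(.37,.46,.002):
  for cy in np.arange(-.2,-.1,.002):
    pass
vs=np.arange(178,199,2.)
es=[edge(v,276+ (v-170)*.12,1) for v in vs];print('tall right',np.round(es,2))
# vertical line matching: choose ground pt whose projection passes lower end
from scipy.optimize import least_squares
q=lambda c,z:proj(p,np.array([[c[0],c[1],z]]))[0]
# assume x from top: solve for y such that line passes mid edge; slope insensitive
for x0 in (.40,.43):
    f=least_squares(lambda y:np.interp(188,[q((x0,y[0]),z)[1] for z in (.2,.15,.1,.05,.02)],[q((x0,y[0]),z)[0] for z in (.2,.15,.1,.05,.02)])-np.interp(188,vs,es),[-.14])
    L=np.array([q((x0,f.x[0]),z) for z in (.2,.15,.1,.05,.02)]);print(x0,f.x,'expected slope',np.polyfit(L[:,1],L[:,0],1)[0].round(4),'meas',np.polyfit(vs,es,1)[0].round(4))
# cradle meter in scene0 right edge, z .08-.118
c=np.array([.4553,-.3015]);a=np.radians(13.3);ex=np.array([np.cos(a),np.sin(a)]);ey=np.array([-ex[1],ex[0]])
for sx,sy,sg in ((1,1,1),(1,-1,0)):
    k=c+ex*.014*sx+ey*.028*sy
    L=np.array([q(k,z) for z in np.linspace(.085,.112,6)])
    if sg: 
        e=[edge(v,u,1,4) for u,v in L];print('cradle right off',np.round(np.array(e)-L[:,0],2),L[0],L[-1])
E
```

```text
tall right [277.71 277.7  278.19 278.43 278.42 278.66 278.9  279.39 279.63 279.62
 278.86]
0.4 [-0.13224926] expected slope 0.1497 meas 0.0916
0.43 [-0.13966565] expected slope 0.1496 meas 0.0916
cradle right off [-0.5  -0.5  -0.5  -0.5  -0.25  0.  ] [242.82998826 217.61340615] [241.47557856 212.97276884]
```

```bash
sed -i 's/^MK=.*/MK=np.array([.5850,.0446,.1353]);G=np.array([.2585,-.9655,.025])/; s/^NM=np.array.*/NM=np.array([-.9014,.05,-.431]);NM\/=np.linalg.norm(NM)/' h.py; python3 -c "
from h import *
rel(.03)"
```

```text
t 25.0 O [0.6001 0.0638 0.2241] height 83.7 along grain -12.5 across -36.2 slide needed [34.3  8.3 55.8] yaw spin needed (tool) 0.007 F [ 0.2 -0.3 -1.2]
meter z [-0.1834 -0.0012  0.983 ] need down-add [0.007  0.0248] az 74.2 err deg 1.61
```

Call:
{"api": "send_rows", "payload": {
  "motion": [
    {"hand":-1,"slide":[6,2,11],"spin":0.007},
    {"hand":-1,"slide":[6,2,11],"spin":0},
    {"hand":-1,"slide":[6,2,11],"spin":0},
    {"hand":-1,"slide":[6,1,11],"spin":0},
    {"hand":-1,"slide":[6,1,9],"spin":0},
    {"hand":-1,"slide":[0,0,0],"spin":0}
  ]
}}

```text
time: 25.6
tool_pos: [0.572, 0.0477, 0.2917]
tool_rot: [2.977, 0.925, 0.123]
contact_force: [-0.3, -0.2, -2.8]
opening: 0.0569
```

```bash
python3 ov.py b; python3 mp.py | grep 'plane 0'; python3 -c "
from h import *
rel(.01);tilt()"; python3 - <<'E'
from ed import *
edges(load('scene_b.pkl'),Tt(observe()))
E
```

```text
plane 0 3116 n tool [-0.91    0.0484 -0.4119] c [-0.0364  0.0007 -0.0134] std 0.0005724890828030121 extent y -0.0261 0.0276
t 25.75 O [0.5879 0.0467 0.177 ] height 40.3 along grain -0.3 across -11.3 slide needed [22.3 -2.1 23.3] yaw spin needed (tool) 0.007 F [ 0.4  0.  -2.4]
meter z [-0.2011 -0.0028  0.9796] need down-add [-0.0107  0.0232] az 114.8 err deg 1.6
t 25.75 tilt [0.6004 0.0733] az 7.0 mag deg 37.22 along 0.6011 perp -0.0668
right offset px at z.. [ 0.5   0.5   0.5   0.5   0.75  0.25  0.25 -0.25  0.  ] slope px/m -11.3
left offset px at z.. [ 2.5   2.    2.5   2.    1.75  1.5   1.5   0.75 -5.  ] slope px/m -81.9
mm/px 2.872171685576465
```

View pics/ov_scene_b.png

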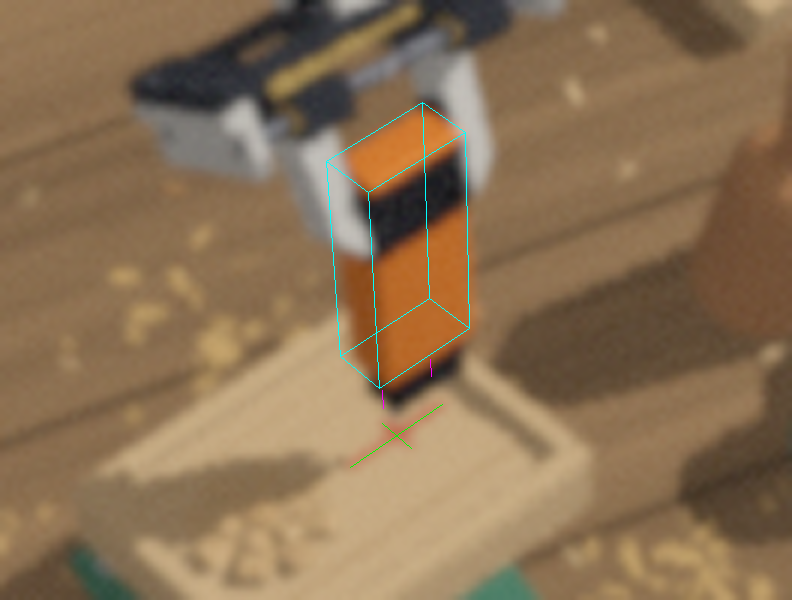

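```bash
sed -i 's/^NM=np.array.*/NM=np.array([-.908,.05,-.416]);NM\/=np.linalg.norm(NM)/' h.py; python3 - <<'E'
from ov import *
# overlay nose + body from saved scene_b/top_b with new NM, no camera
import ov
T=Tt(observe())
for n in('scene','top'):
    p=load(f'{n}_b.pkl');ov.cam=lambda m,p=p:p
    O,ym=Om();o=T[:3,3]+T[:3,:3]@O;Z=T[:3,:3]@NM;Y=T[:3,:3]@ym;X=np.cross(Y,Z)
    c=proj(p,o+.06*Z)[0].astype(int);hw=(40,36);z=10;u0=c[0]-hw[0];v0=c[1]-hw[1]
    im=cv2.resize(p['pixels'][v0:v0+72,u0:u0+80],None,fx=z,fy=z,interpolation=2)
    def box(hx,hy,z0,z1,col):
        P=[o+X*hx*sx+Y*hy*sy+Z*zz for zz in(z0,z1) for sx,sy in((1,1),(1,-1),(-1,-1),(-1,1))]
        q=((proj(p,np.array(P))-[u0,v0]+.5)*z).astype(int)
        for i in range(4):
            for a,b in((i,(i+1)%4),(4+i,4+(i+1)%4),(i,i+4)): cv2.line(im,tuple(map(int,q[a])),tuple(map(int,q[b])),col,1)
    box(.014,.028,.034,.110,(255,255,0));box(.014,.028,.154,.156,(255,255,0));box(.0115,.022,.012,.034,(0,255,255))
    cv2.imwrite(f'pics/b2_{n}.png',im)
rel(.01)
E
```

```text
t 25.75 O [0.5898 0.0472 0.1773] height 40.2 along grain -0.3 across -13.2 slide needed [21.4 -2.1 25. ] yaw spin needed (tool) 0.007 F [ 0.4  0.  -2.4]
meter z [-0.2166 -0.0071  0.9762] need down-add [-0.0262  0.0189] az 144.2 err deg 1.98
```

View pics/b2_scene.png

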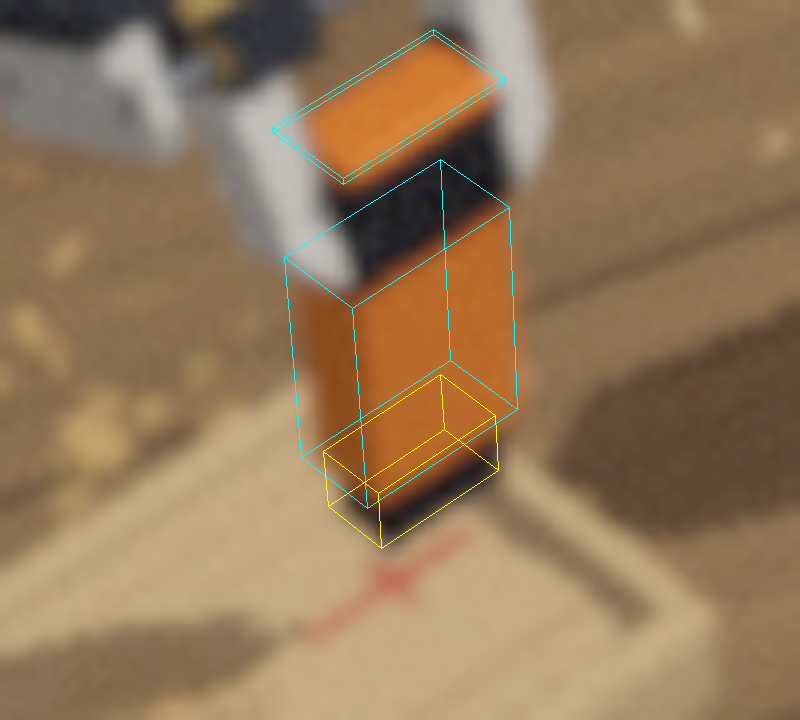

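View pics/b2_top.png

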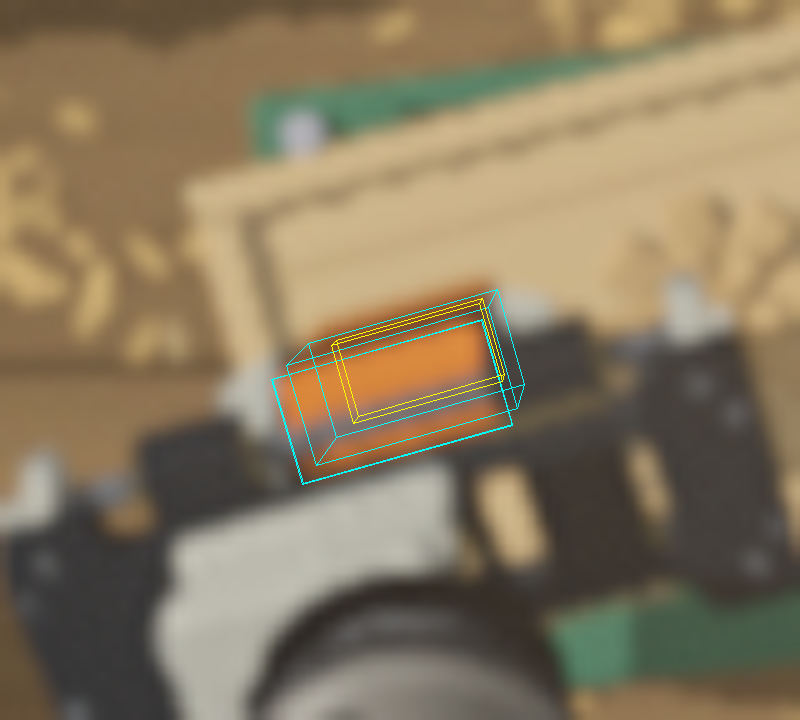

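```bash
sed -i 's/^MK=.*/MK=np.array([.5850,.0446,.1353]);G=np.array([.2585,-.9655,.025]);MKc=MK-np.array([.002,.0018,0])/' h.py; sed -i 's/mk=MK if mk is None/mk=MKc if mk is None/' h.py; python3 -c "
from h import *
rel(.030)
T=Tt(observe());print('down10 in tool',(T[:3,:3].T@(-PN*10)).round(2))"
```

```text
t 25.75 O [0.5898 0.0472 0.1773] height 39.8 along grain -1.5 across -15.5 slide needed [ 2.1  0.7 18.3] yaw spin needed (tool) 0.007 F [ 0.4  0.  -2.4]
meter z [-0.2166 -0.0071  0.9762] need down-add [-0.0262  0.0189] az 144.2 err deg 1.98
down10 in tool [ 8.98 -0.75  4.34]
```

Call:
{"api": "send_rows", "payload": {
  "motion": [
    {"hand":-1,"slide":[1,0,8],"spin":0.007},
    {"hand":-1,"slide":[1,0,8],"spin":0},
    {"hand":-1,"slide":[0,0,2],"spin":0},
    {"hand":-1,"slide":[0,0,0],"spin":0}
  ]
}}

```text
time: 26.15
tool_pos: [0.5603, 0.0433, 0.282]
tool_rot: [2.983, 0.919, 0.121]
contact_force: [0.6, -0.1, -2.3]
opening: 0.0567
```

```bash
python3 mp.py | grep 'plane 0'; python3 -c "
from h import *
rel(.008);tilt()"
```

```text
plane 0 3147 n tool [-0.9034  0.0428 -0.4267] c [-0.0363  0.0006 -0.0135] std 0.0005751209939719514 extent y -0.0264 0.0276
t 26.2 O [0.5773 0.0432 0.1655] height 30.7 along grain -1.1 across -0.5 slide needed [20.2 -0.5 10.4] yaw spin needed (tool) 0.001 F [-0.8 -0.5 -2.6]
meter z [-0.2186 -0.01    0.9758] need down-add [-0.0282  0.016 ] az 150.5 err deg 1.99
t 26.2 tilt [0.6024 0.0734] az 6.9 mag deg 37.36 along 0.6031 perp -0.0671
```

Call:
{"api": "send_rows", "payload": {
  "motion": [
    {"hand":-1,"slide":[5,0,3],"spin":0},
    {"hand":-1,"slide":[5,0,3],"spin":0},
    {"hand":-1,"slide":[5,0,2],"spin":0},
    {"hand":-1,"slide":[4,0,2],"spin":0},
    {"hand":-1,"slide":[0,0,0],"spin":0}
  ]
}}

```text
time: 26.7
tool_pos: [0.5649, 0.042, 0.2592]
tool_rot: [2.982, 0.918, 0.121]
contact_force: [-0.2, -0.6, -2.3]
opening: 0.0566
```

```bash
sed -i 's/^NM=np.array.*/NM=np.array([-.9055,.047,-.4222]);NM\/=np.linalg.norm(NM)/' h.py; python3 -c "
from h import *
rel(0);tilt()
p=cam('scene');save(p,'scene_c.pkl')
T=Tt(observe());print('down10 in tool',(T[:3,:3].T@(-PN*10)).round(2))
"; python3 - <<'E'
from ov import *
T=Tt(observe());p=load('scene_c.pkl')
O,ym=Om();o=T[:3,3]+T[:3,:3]@O+np.array([.002,.0018,0]);Z=T[:3,:3]@NM;Y=T[:3,:3]@ym;X=np.cross(Y,Z)
c=proj(p,o+.04*Z)[0].astype(int);hw=(40,36);z=10;u0=c[0]-hw[0];v0=c[1]-hw[1]
im=cv2.resize(p['pixels'][v0:v0+72,u0:u0+80],None,fx=z,fy=z,interpolation=2)
def ln(a,b,col):
    q=((proj(p,np.array([a,b]))-[u0,v0]+.5)*z).astype(int);cv2.line(im,tuple(map(int,q[0])),tuple(map(int,q[1])),col,1)
def box(hx,hy,z0,z1,col):
    P=[o+X*hx*sx+Y*hy*sy+Z*zz for zz in(z0,z1) for sx,sy in((1,1),(1,-1),(-1,-1),(-1,1))]
    for i in range(4):
        for a,b in((i,(i+1)%4),(4+i,4+(i+1)%4),(i,i+4)): ln(P[a],P[b],col)
box(.014,.028,.034,.110,(255,255,0));box(.0115,.022,.012,.034,(0,255,255))
for s in(1,-1): ln(o+Y*.015*s,o+Y*.015*s+Z*.012,(255,0,255))
g=G;gx=np.cross(g,PN);ln(MK-.03*g,MK+.03*g,(0,255,0));ln(MK-.011*gx,MK+.011*gx,(0,255,0))
cv2.imwrite('pics/c2.png',im)
E
```

```text
t 26.7 O [0.5812 0.0413 0.1425] height 7.4 along grain 1.1 across 0.7 slide needed [ 6.9 -1.7  2.6] yaw spin needed (tool) 0.001 F [-0.2 -0.6 -2.3]
meter z [-0.2134 -0.0053  0.9769] need down-add [-0.023   0.0207] az 138.0 err deg 1.9
t 26.7 tilt [0.6027 0.0732] az 6.9 mag deg 37.38 along 0.6033 perp -0.0674
down10 in tool [ 8.96 -0.73  4.37]
```

View pics/c2.png

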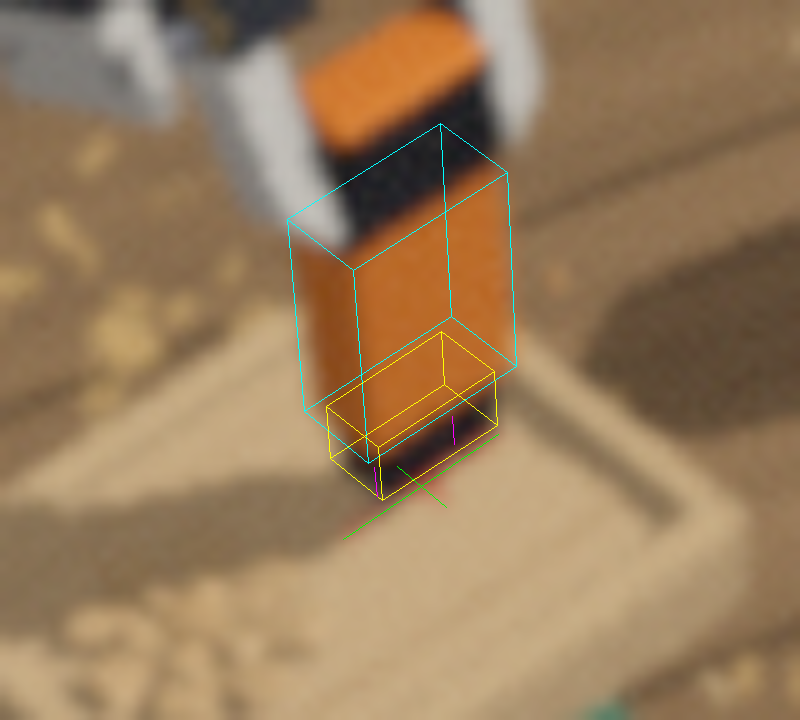

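Call:
{"api": "send_rows", "payload": {
  "motion": [
    {"hand":-1,"slide":[2,-1.5,0.8],"spin":0},
    {"hand":-1,"slide":[1.8,0,0.8],"spin":0},
    {"hand":-1,"slide":[0,0,0],"spin":0},
    {"hand":-1,"slide":[0,0,0],"spin":0}
  ]
}}

```text
time: 27.15
tool_pos: [0.5661, 0.0435, 0.2556]
tool_rot: [2.982, 0.917, 0.121]
contact_force: [0.5, 0.1, -3.2]
opening: 0.0565
```

```bash
python3 -c "
from h import *
rel(0)"
```

```text
t 27.15 O [0.5826 0.0428 0.1389] height 3.6 along grain -0.0 across -0.3 slide needed [ 3.1 -0.2  1.9] yaw spin needed (tool) 0.001 F [ 0.5  0.1 -3.2]
meter z [-0.2148 -0.0052  0.9766] need down-add [-0.0244  0.0208] az 139.5 err deg 1.96
```

Call:
{"api": "send_rows", "payload": {
  "motion": [
    {"hand":-1,"slide":[1.35,-0.1,0.65],"spin":0},
    {"hand":-1,"slide":[1.35,-0.1,0.65],"spin":0},
    {"hand":-1,"slide":[0,0,0],"spin":0}
  ]
}}

```text
time: 27.45
tool_pos: [0.5669, 0.0435, 0.2528]
tool_rot: [2.982, 0.916, 0.12]
contact_force: [-1.1, 0.1, -2.5]
opening: 0.0564
```

Call:
{"api": "send_rows", "payload": {
  "motion": [
    {"hand":-1,"slide":[0.9,-0.07,0.44],"spin":0},
    {"hand":-1,"slide":[0,0,0],"spin":0}
  ]
}}

```text
time: 27.65
tool_pos: [0.5671, 0.0435, 0.2517]
tool_rot: [2.982, 0.916, 0.12]
contact_force: [0.9, 0.2, -3.1]
opening: 0.0567
```

Call:
{"api": "send_rows", "payload": {
  "motion": [
    {"hand":-1,"slide":[0.9,-0.07,0.44],"spin":0},
    {"hand":-1,"slide":[0,0,0],"spin":0}
  ]
}}

```text
time: 27.85
tool_pos: [0.5675, 0.0435, 0.251]
tool_rot: [2.981, 0.916, 0.12]
contact_force: [0.5, -1.1, -1.0]
opening: 0.0566
```

```bash
python3 -c "
from h import *
rel(0)"
```

```text
t 27.85 O [0.5841 0.0428 0.1343] height -1.2 along grain 0.3 across -0.9 slide needed [-1.5 -0.2  0.2] yaw spin needed (tool) 0.001 F [ 0.5 -1.1 -1. ]
meter z [-0.2162 -0.0049  0.9763] need down-add [-0.0258  0.0211] az 140.7 err deg 2.03
```

Call:
{"api": "send_rows", "payload": {
  "motion": [
    {"hand":-1,"slide":[0.9,-0.07,0.44],"spin":0},
    {"hand":-1,"slide":[0,0,0],"spin":0}
  ]
}}

```text
time: 28.05
tool_pos: [0.5679, 0.0435, 0.2504]
tool_rot: [2.981, 0.915, 0.12]
contact_force: [-1.8, -0.7, -0.9]
opening: 0.0563
```

Call:
{"api": "send_rows", "payload": {
  "motion": [
    {"hand":-1,"slide":[0,0,0],"spin":0}
  ]
}}

```text
time: 28.15
tool_pos: [0.5679, 0.0435, 0.2505]
tool_rot: [2.981, 0.915, 0.12]
contact_force: [-0.3, -0.7, -0.5]
opening: 0.0568
```

```bash
python3 -c "
from h import *
rel(0);print(observe()['torque'])
p=cam('scene');print(observe()['contact_force'].round(2));cv2.imwrite('pics/d1.png',cv2.resize(p['pixels'][170:242,320:400],None,fx=10,fy=10,interpolation=2))"
```

```text
t 28.15 O [0.5847 0.0428 0.1338] height -1.7 along grain 0.4 across -1.3 slide needed [-2.2 -0.2  0.4] yaw spin needed (tool) 0.001 F [-0.3 -0.7 -0.5]
meter z [-0.2173 -0.0049  0.9761] need down-add [-0.0269  0.0211] az 141.8 err deg 2.08
[-0.03227549  0.65846581  0.04426684]
[-0.79 -0.57 -0.73]
```

View pics/d1.png

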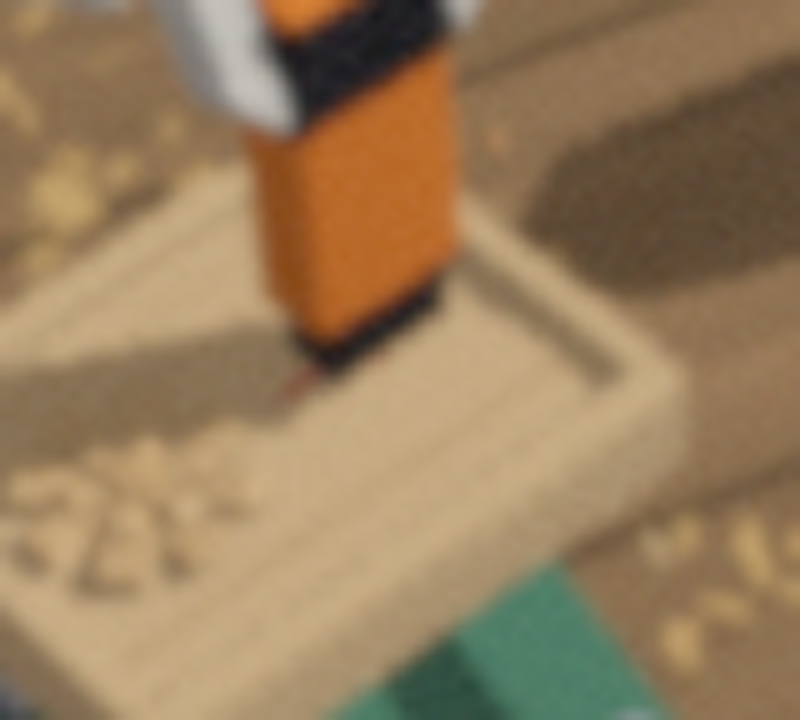

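Call:
{"api": "send_rows", "payload": {
  "motion": [
    {"hand":-1,"slide":[0.95,0,0.7],"spin":0},
    {"hand":-1,"slide":[0,0,0],"spin":0}
  ]
}}

```text
time: 28.4
tool_pos: [0.5681, 0.0435, 0.2496]
tool_rot: [2.981, 0.914, 0.12]
contact_force: [-1.5, 0.0, 1.3]
opening: 0.0562
```

```bash
python3 -c "
from h import *
rel(0)"
```

```text
t 28.4 O [0.5849 0.0428 0.133 ] height -2.6 along grain 0.4 across -1.4 slide needed [-3.  -0.2  0.1] yaw spin needed (tool) 0.001 F [-1.5  0.   1.3]
meter z [-0.218  -0.005   0.9759] need down-add [-0.0276  0.021 ] az 142.7 err deg 2.11
```

Call:
{"api": "send_rows", "payload": {
  "motion": [
    {"hand":-1,"slide":[0.95,0,0.7],"spin":0},
    {"hand":-1,"slide":[0,0,0],"spin":0}
  ]
}}

```text
time: 28.6
tool_pos: [0.5683, 0.0435, 0.2488]
tool_rot: [2.981, 0.913, 0.12]
contact_force: [-2.1, -0.1, 1.0]
opening: 0.0565
```

```bash
python3 -c "
from h import *
rel(0)"
```

```text
t 28.6 O [0.5852 0.0429 0.1321] height -3.5 along grain 0.4 across -1.5 slide needed [-3.9 -0.2 -0.2] yaw spin needed (tool) 0.001 F [-2.1 -0.1  1. ]
meter z [-0.2187 -0.0052  0.9758] need down-add [-0.0283  0.0208] az 143.7 err deg 2.13
```

Call:
{"api": "send_rows", "payload": {
  "motion": [
    {"hand":-1,"slide":[0.8,0,0.7],"spin":0},
    {"hand":-1,"slide":[0,0,0],"spin":0}
  ]
}}

```text
time: 28.8
tool_pos: [0.5684, 0.0435, 0.248]
tool_rot: [2.981, 0.912, 0.12]
contact_force: [-1.7, 0.0, 1.4]
opening: 0.0567
```

Call:
{"api": "send_rows", "payload": {
  "motion": [
    {"hand":-1,"slide":[0.4,0,0.35],"spin":0},
    {"hand":-1,"slide":[0,0,0],"spin":0}
  ]
}}

```text
time: 29.0
tool_pos: [0.5685, 0.0435, 0.2477]
tool_rot: [2.981, 0.912, 0.12]
contact_force: [-2.2, 1.5, 1.6]
opening: 0.0572
```

```bash
python3 -c "
from h import *
rel(0)
F=[]
for i in range(4):
    p=cam('wrist' if i==0 else 'scene');F.append(observe()['contact_force'])
    if i==0: save(p,'w5.pkl')
print(np.round(F,2),np.mean(F,0).round(2))
cv2.imwrite('pics/e1.png',cv2.resize(p['pixels'][170:242,320:400],None,fx=10,fy=10,interpolation=2))
rel(0);print(observe()['qvel'].round(4))"
```

```text
t 29.0 O [0.5856 0.0428 0.1311] height -4.7 along grain 0.5 across -1.6 slide needed [-4.9 -0.2 -0.6] yaw spin needed (tool) 0.001 F [-2.2  1.5  1.6]
meter z [-0.2199 -0.0054  0.9755] need down-add [-0.0295  0.0206] az 145.0 err deg 2.18
[[-1.67  1.65  0.92]
 [-2.04 -0.13  1.16]
 [-1.42  0.43  1.56]
 [-2.1   1.19  1.07]] [-1.81  0.78  1.18]
t 29.2 O [0.5855 0.0428 0.131 ] height -4.7 along grain 0.5 across -1.6 slide needed [-4.9 -0.2 -0.7] yaw spin needed (tool) 0.001 F [-2.1  1.2  1.1]
meter z [-0.2198 -0.0054  0.9755] need down-add [-0.0294  0.0206] az 144.9 err deg 2.18
[ 0.0005  0.0004  0.001   0.0015 -0.0006  0.0021]
```

View pics/e1.png

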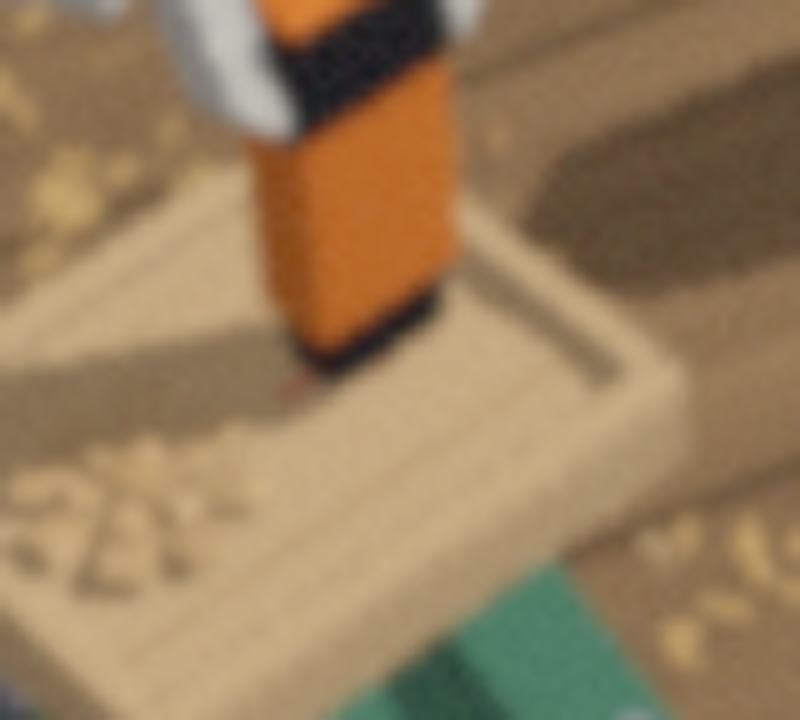

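```bash
sed -e "s/^p=cam('wrist').*/import sys;p=load(sys.argv[1])/" mp.py > mp2.py; python3 mp2.py w5.pkl; python3 mp2.py w4.pkl
```

```text
4199 [-0.079 -0.103 -0.031] [0.249 0.072 0.067] v 190 276
plane 0 3166 n tool [-0.9003  0.0463 -0.4328] c [-0.0363  0.0007 -0.0136] std 0.0005838713681679022 extent y -0.0262 0.0276
plane 1 495 n tool [-0.2276 -0.019   0.9736] c [ 0.0079  0.0064 -0.0105] std 0.0005153117379056951 extent y -0.0451 0.0724
4191 [-0.079 -0.112 -0.031] [0.288 0.081 0.081] v 190 276
plane 0 3147 n tool [-0.9034  0.0428 -0.4267] c [-0.0363  0.0006 -0.0135] std 0.0005751209939719514 extent y -0.0264 0.0276
plane 1 374 n tool [ 0.2547  0.0263 -0.9667] c [ 0.0132  0.005  -0.0076] std 0.0006755098189767612 extent y -0.0461 0.0803
```

Call:
{"api": "send_rows", "payload": {
  "motion": [
    {"hand":-1,"slide":[0.65,0,0.5],"spin":0},
    {"hand":-1,"slide":[0,0,0],"spin":0},
    {"hand":-1,"slide":[0,0,0],"spin":0}
  ]
}}

```text
time: 29.5
tool_pos: [0.5686, 0.0434, 0.247]
tool_rot: [2.981, 0.911, 0.12]
contact_force: [-1.6, 1.1, 1.9]
opening: 0.0561
```

```bash
python3 -c "
from h import *
F=[]
for i in range(10):
    p=cam(['wrist','scene','top'][i%3]);F.append(observe()['contact_force'])
print(np.mean(F,0).round(2),np.std(F,0).round(2))
rel(0);print(observe()['qvel'].round(4))
cv2.imwrite('pics/f_top.png',cam('top')['pixels'])"
```

```text
[-1.95  0.92  2.08] [0.4  0.72 0.33]
t 30.0 O [0.5857 0.0428 0.1304] height -5.4 along grain 0.6 across -1.6 slide needed [-5.5 -0.2 -1. ] yaw spin needed (tool) 0.001 F [-2.1  1.5  2.5]
meter z [-0.2201 -0.0055  0.9755] need down-add [-0.0297  0.0205] az 145.4 err deg 2.19
[-0.0003  0.      0.001   0.0004 -0.0004  0.0002]
```

View pics/f_top.png

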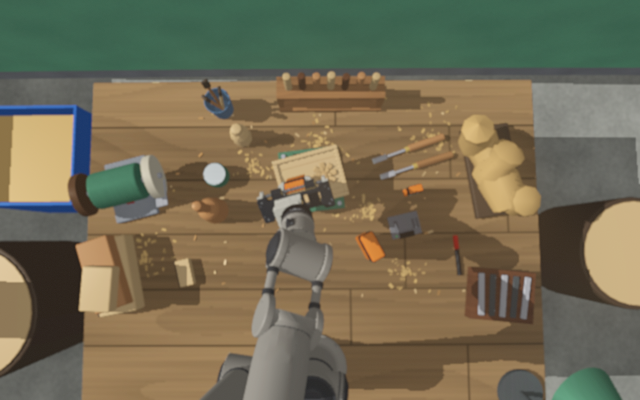

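The force along the face normal is now about 4.9 N, or roughly 2.5 N per pin (about 4 mm in). The arm is steady and the other things look undisturbed, so I'll hand in.

```bash
python3 -c "
from cell import job;print(job.hand_in())"
```

```text
the job is handed in; nothing more can be done
None
```

The meter is pressed against the panel at the red cross, held still with both pins in, and I handed the job in at about 30.05 s. I took the 28 x 56 mm meter from the grey cradle; the taller and the smaller orange look-alikes were left alone.

The moves only allow sliding and turning about the tool axis. To tilt the meter I had to push the arm past its reach, and that left the tool tilted about 23° when it gripped the meter. I drew the meter about 120 mm up before moving it sideways, tilted it to match the panel, then lowered it along the face normal in steps of about 1 mm.

Last checks:
- **Pressure:** about 4.9 N along the face normal, averaged over 10 readings. That is about 2.5 N per pin, or 4 mm in if both share it equally. Tool position suggests about 4.4 mm.
- **Arm:** steady at hand-in, with joint speeds near zero and the meter gripped at 60 N.
- **Position:** within about 2 mm of the cross (0.6 mm along the grain, 1.6 mm across), as far as the 2 mm calibration allows. The pin line is within about 0.1° of the grain.
- **Squareness:** about 2° off the panel normal, so the two pins may differ by about 0.6 mm. I could not tell them apart by force.
- **Surroundings:** the last top view shows the panel, stand and other things where they were.

Where the checks disagreed or fell short:
- **Sideways lean:** the wrist view and the meter's edges in the scene view differed by up to 3° at first. A later overlay of the meter outline on the scene view matched the middle value I used.
- **Meter position:** I shifted the wrist camera's estimate by 2 mm to match the scene and top views.
- **Possible drag:** the tool moved about 0.5 mm sideways during the press, with about 1 N of side force. A very slight drag of the pins cannot be ruled out.

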